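# Make up a bracket kit by weight

### The arm

A 7-joint arm with a two-finger parallel gripper is mounted at the origin on the work surface. World frame = base frame: x ahead of the robot, y to its left, z up, the work surface at z = 0. Lengths are in m, angles in rad, forces in N, time in s.
With the tool pointing down it reaches from about 0.4 to 0.85 m from the base axis. Payload 4.5 kg.
Tool frame: the origin (TCP) lies midway between the tips of the shut fingers; the grasp point (between the pads) lies 19 mm behind it; z points along the fingers, y is the line along which they close (so a half turn about z gives the same grasp; the last joint's range is limited). The gripper opens to 88 mm and grips with 3 to 60 N. Pads are 18 mm wide; open, the fingers measure 123 mm over their backs; the gripper's body (75 mm by 187 mm) begins 45 mm behind the grasp point.
Start: joints at [1.301, 0.689, -0.195, 1.565, 0.157, 0.902, -0.215], TCP at [0.187, -0.596, 0.239] pointing down, gripper open.
Joint ranges: [-3.01, 3.01], [-0.46, 2.08], [-1.47, 1.51], [0.13, 2.56], [-1, 4.14], [0.04, 2.09], [-2.66, 2.66]. Speed limits (rad/s): [2.57, 2.57, 3.14, 3.14, 3.14, 3.14, 3.14].

### API

Orientations are given as a unit quaternion [x, y, z, w].
In Python, from plant import sensors, eyes, finish_job gives the robot as it stands.
- The arm moves only by the tool send_rows, never from a script. Its argument "rows" is text: rows parted by semicolons, each of 4 numbers parted by spaces: the shift along the tool's x, y, z normalised to -1 to 1, where 1 is 30 cm, then the turn about the tool's z normalised to -1 to 1, where 1 is 2 pi rad. A call has 1 to 10 rows; each row is the pose to reach, as a shift and turn from the pose commanded when the call began, along the tool's axes at that moment, turning the shorter way round; what a row does not reach only later rows make up. A row lasts 1/12 s, in which the tool goes at most 41.7 mm and 7.16 degrees, less where a joint would pass 70% of its speed; a pose out of reach is approached as far as the arm can. A call with a number of a shift or a turn outside -1 to 1 is refused whole. A call with a gripper value outside its range is refused whole. "jaw" is the closure, from -1 (fully open) to 1 (shut), set as the call begins (left out, the last holds). The fingers move at their own pace and stop on an object; "force" is the grip in N (left out, the last holds). Time passes only in rows, so rows that repeat a pose let the fingers close. It gives the time, the measured TCP pose, the force, the opening and the grip force at its end, in the units of the state.
- sensors.get_state(): the state, without advancing time (a new reading comes with each control period).
- eyes.snapshot(name): name is "scene" or "top" or "wrist"; returns (picture, depth): 384x512x3 uint8, red, green, blue; 384x512 float32, m along the optical axis (not along the pixel's ray), 0 where there is no reading.
- eyes.calibration(name): a dict with "fov_y" (degrees; the focal length in pixels is half the picture's height over the tangent of half this angle, whatever the lens; pixels are square), "cx", "cy" (the principal point, pixels), "world_from_camera" (4x4, takes a point from camera to world coordinates). Camera axes: x right, y down, z forward; pixel columns grow to the right and rows downward; lengths in m; the calibration is good to about 2 mm. The wrist camera is an equidistant fisheye: a pixel r from the principal point sees the ray r / f radians off the axis. A picture is of the moment at which its call begins: read the wrist's pose just before it. calibration takes no time and is no camera call; for the wrist camera it gives the pose at the moment of the call.
- finish_job(): hands the job in; it is judged then, once.
The state is a dict: "clock": time; "q": joint angles; "qd": joint speeds; "joint_torque": joint torques, N m; "tool_pos": TCP position; "eef_rot": TCP orientation; "contact_force": force on the tool from outside, world axes, zero at the start; "moment": the same for the moment, N m; "opening": opening from 0.0 (shut) to 1.0 (fully open); "finger_force": force on a finger pad.
Only numpy, scipy, OpenCV 4.12 (cv2) and the standard library are available. Lean on these libraries where they do the work, as an engineer would, in place of code of your own. Each camera call takes 0.05 s, during which the arm holds its last target. There are 200 camera calls.

### The job

Make up a kit on the spring scale: first stand the brass check weight back upright in the middle of its round rubber pad, then lift the top tray off the stack and set it flat and centred on the empty pan. Lay the top metal plate of its stack flat on the tray's floor, and put bracket castings from the mat into the tray until the pan's pointer is as nearly level with the black mark as whole castings allow. Spare castings stay down on the mat or bench; leave the mark, the other trays and plates and everything else where they are.

Things in the scene. Friction and masses are not known exactly. Their poses are not given: they have to be found in the camera images.
- scale: Grey bench scale, fixed to the bench, with a flat steel pan held up by a spring. Base 170 x 210 mm and 36 mm high. Origin: centre of its underside; z up; its x points to the gauge side (away from the robot), y along the pan's long side.
- pan (a joint): How far the spring pan has sunk, in m: 0 empty, 0.085 at the bottom stop. Spring 130 N/m (100 g sinks it 7.5 mm); it settles within a second. At the start the check weight alone holds it at about 0.030.
- pan_top (a point): Centre of the pan's flat upper face (pan 190 mm along x by 250 mm along y, no rim), 130 mm above the bench when empty; it moves down with the pan. Axes as the scale's.
- pan_pointer (a point): Tip of the flat dark pointer that sticks out of the middle of the pan's gauge-side edge and moves with the pan.
- mark_tip (a point): Tip of the black mark, a tab on a stiff sliding collar on the gauge post, right beside the pointer's path; leave it where it is. It is set for this order, 56 to 70 mm below the pointer's empty position. Pointer and mark are level when the heights of the two tips agree.
- weight: Brass check weight, 0.4 kg: upright cylinder 40 mm in diameter and 35 mm high, with a knob 20 mm wide on top (50 mm overall). Origin: centre of its underside. It stands on the pan at the start.
- weight_pad: Its home: round black rubber pad, 68 mm in diameter, 3 mm thick, fixed on the bench between scale and robot. Origin: centre of its underside.
- tray_a: TOP one of three stacked identical grey kit trays, 0.2 kg: 170 mm along x, 240 mm along y, 34 mm high; origin: centre of the underside. Floor at z = 7 mm, walls 4 mm. A solid divider 14 mm thick along x at y = 0, top at z = 29 mm, is the handle, pinched from above along y. Two compartments, each 162 mm in x and 109 mm in y (7 to 116 mm either side of the middle).
- tray_b: The middle tray, same shape; stays in the stack. Trays stack 30 mm apart: a 4 mm high foot (156 x 226 mm) of each fits loosely into the rim of the one below.
- tray_c: The bottom tray of the stack, same shape; on a plywood board 10 mm thick; stays.
- plate_a: The TOP plate of a stack of three identical loose metal base plates, on the rubber parts mat: 100 mm along its x, 52 mm along y, 10 mm thick, 140 g. Origin: centre of its underside.
- plate_b: The middle plate, same shape; stays in the stack.
- plate_c: The bottom plate, same shape, on the black parts mat (310 x 250 mm, 2 mm thick, on the other side of the scale from the trays); stays.
- tape_roll: Small roll of card, 42 mm across and 18 mm high, among the castings: not part of the job, leave it alone. Origin: centre of its underside.
- connector: Small black plastic block 36 x 22 x 14 mm among the castings: not part of the job, leave it alone. Origin: centre of its underside.
- screwdriver: Screwdriver about 160 mm long lying on the bench near the robot: leave it alone.
- casting_1: Bare aluminium bracket casting, like an upturned T: base 44 mm along its x by 46 mm along y and 14 mm high, with an upright rib 16 mm thick (along y) and 44 mm long (along x) on top, its top at z = 46 mm; pinch the rib along y. 125 g, give or take 8 %. Origin: centre of its underside. Starts on the mat. Five to seven castings are present; None if absent.
- casting_2: Another such casting. Five to seven castings are present; None if absent.
- casting_3: Another such casting. Five to seven castings are present; None if absent.
- casting_4: Another such casting. Five to seven castings are present; None if absent.
- casting_5: Another such casting. Five to seven castings are present; None if absent.
- casting_6: Another such casting. Five to seven castings are present; None if absent.
- casting_7: Another such casting. Five to seven castings are present; None if absent.
Things that resemble listed ones, but are neither listed nor needed, are in the scene too. Leave any blue look-alike of the casting_5 alone.

How it is judged:
By the outcome, as a careful person would: the job done as asked, in the order asked, and still so for the second after the job is handed in, with the robot touching nothing.
Of casting_1, casting_2, casting_3, casting_4, casting_5, casting_6, casting_7 only 5 to 7 are there at a start; the rules pass over those that are not, and their reading is None.
At some moment in a run one of casting_1, casting_2, casting_3, casting_4, casting_5, casting_6, casting_7, weight may be knocked a few centimetres aside while the robot is not near it.
Once in a run the grip may slacken for a moment while it holds something.
It also fails if it takes over 210 s, if anything falls off the work surface, if the arm or the gripper's body presses on something with over 40 N, if the wrist force passes 120 N, or if a joint passes its speed limit or range.

## Working session

There is one attempt and no reset: what is moved stays moved. The work goes in short steps, Python scripts to look and compute and a tool call to move; the robot and the scene stay as the last step left them, time stands still between calls to the robot, and variables do not carry over. Pictures are saved under pics/ and viewed, at most 14 in all, crops included, and the job is handed in when it is done.

Besides the shell and the picture viewer there is one more tool, called as name(argument=value, ...) on one line, values as JSON. send_rows: Moves the arm, as the interface text tells. Scaled input: -1 to 1 covers 30 cm each way for a shift and 2 pi rad each way for a turn. Its arguments: {"type":"object","properties":{"rows":{"type":"string"},"jaw":{"type":"number"},"force":{"type":"number"}},"required":["rows"]}

```bash
ls; mkdir -p pics
cat > h.py <<'E'
import numpy as np, cv2
from plant import sensors, eyes, finish_job
def snap(n):
    c=eyes.calibration(n); p,d=eyes.snapshot(n); return p,d,c
def cloud(d,c):
    h,w=d.shape; f=h/2/np.tan(np.radians(c["fov_y"])/2)
    u,v=np.meshgrid(np.arange(w),np.arange(h))
    P=np.stack([(u-c["cx"])/f*d,(v-c["cy"])/f*d,d],-1)
    T=np.array(c["world_from_camera"]); return P@T[:3,:3].T+T[:3,3]
def save(n,p,s=1): cv2.imwrite("pics/"+n,cv2.resize(p[...,::-1],None,fx=s,fy=s,interpolation=cv2.INTER_CUBIC))
E
python3 - <<'E'
from h import *
s=sensors.get_state(); print({k:np.round(v,3) for k,v in s.items()})
for n in("scene","top"):
    p,d,c=snap(n); save(n+"0.png",p,1.5); np.savez(n+"0.npz",p=p,d=d,T=c["world_from_camera"]); print(n,c["fov_y"],c["cx"],c["cy"],np.round(c["world_from_camera"],3))
E
```

```text
pics
{'clock': np.float64(0.0), 'q': array([ 1.301,  0.69 , -0.194,  1.566,  0.157,  0.902, -0.215]), 'qd': array([-0.001,  0.001, -0.001,  0.001,  0.001, -0.001, -0.001]), 'joint_torque': array([-0.0000e+00, -5.2757e+01, -1.2670e+00, -1.5343e+01, -5.2000e-02,
        7.0000e-03,  0.0000e+00]), 'tool_pos': array([ 0.187, -0.596,  0.238]), 'eef_rot': array([ 0.988,  0.151, -0.   , -0.001]), 'contact_force': array([-0.788,  0.996,  0.575]), 'moment': array([-0.016, -0.042,  0.03 ]), 'finger_force': np.float64(0.0), 'opening': np.float64(0.998)}
scene 45.06722230231824 251.76225337436696 193.9580081336765 [[-0.795  0.366 -0.484  1.174]
 [ 0.607  0.486 -0.629  0.845]
 [ 0.005 -0.794 -0.608  0.836]
 [ 0.     0.     0.     1.   ]]
top 45.132128795622634 261.37583378314656 191.07258152026117 [[ 0.019 -0.998  0.066  0.475]
 [-1.    -0.018  0.007  0.05 ]
 [-0.006 -0.066 -0.998  1.489]
 [ 0.     0.     0.     1.   ]]
```

View pics/scene0.png

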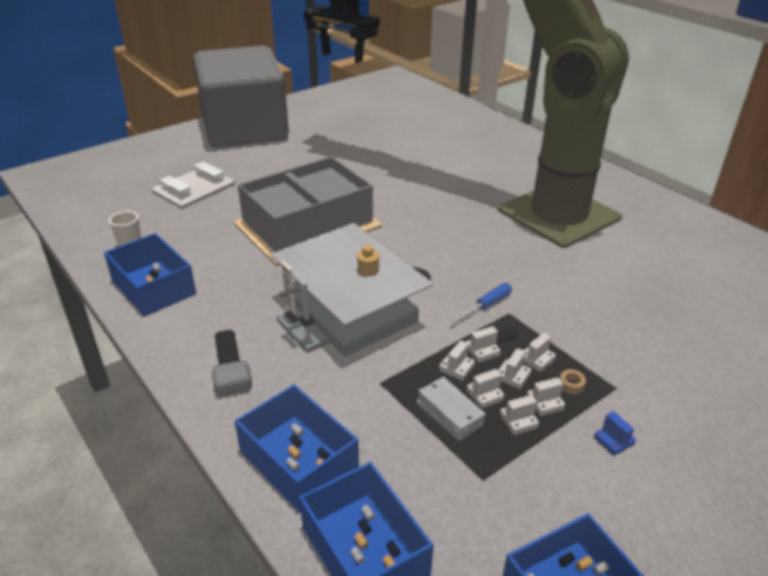

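View pics/top0.png

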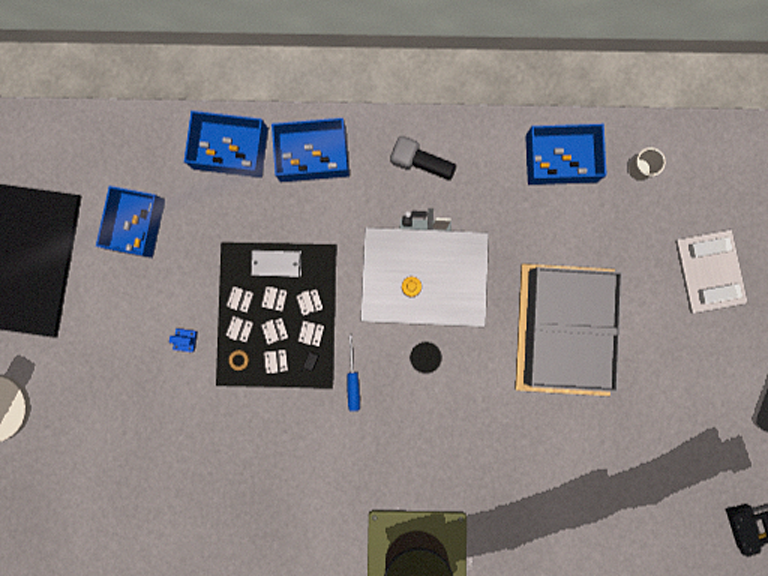

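The scene view shows the weight on the pan at (245,173), the tray stack at (203,133), the plates at (300,271), seven castings on the mat, a tape roll at (382,253) and the blue look-alike at (410,288). In the top view, at native pixels, the weight is at (274,191), the pad at (284,238), the trays at (383,219) and the plates at (183,175).

For the first reach, the brass weight is at (274,191). The only things it could be confused with are the tape roll at (159,240) and the cup at (433,108), so I choose (274,191).

```bash
cat >> h.py <<'E'
def rect(P,m):
    """components of mask m -> (cx,cy,z,long,short,angle of long side deg, n)"""
    n,l=cv2.connectedComponents(m.astype(np.uint8),connectivity=4); out=[]
    for i in range(1,n):
        q=P[l==i]
        if len(q)<12: continue
        (x,y),(w,h),a=cv2.minAreaRect((q[:,:2]*1000).astype(np.float32))
        if w<h: w,h,a=h,w,a+90
        a=(a+90)%180-90
        vv,uu=np.nonzero(l==i)
        out.append((round(x),round(y),round(float(np.median(q[:,2]))*1000,1),round(w),round(h),round(a,1),len(q),int(uu.mean()),int(vv.mean())))
    return out
def box(P,x0,x1,y0,y1,z0,z1):
    return (P[...,0]>x0)&(P[...,0]<x1)&(P[...,1]>y0)&(P[...,1]<y1)&(P[...,2]>z0)&(P[...,2]<z1)
E
python3 - <<'E'
from h import *
p,d,c=snap("top"); P=cloud(d,c); hsv=cv2.cvtColor(p,cv2.COLOR_RGB2HSV)
for u,v in((274,191),(284,238),(383,219),(183,175),(159,240),(300,170)): print((u,v),np.round(P[v,u],3),hsv[v,u])
print("ribs",*rect(P,box(P,.3,.7,.1,.5,.038,.07)),sep="\n")
print("plate",rect(P,box(P,.3,.75,.1,.5,.026,.037)))
print("pan",rect(P,box(P,.3,.9,-.2,.2,.09,.112)))
br=(hsv[...,0]>12)&(hsv[...,0]<28)&(hsv[...,1]>150)
print("brass",rect(P,br&box(P,.3,.9,-.2,.2,.12,.17)))
dk=(hsv[...,2]<50)
print("pad",rect(P,dk&box(P,.3,.9,-.1,.1,-.01,.02)))
print("tray rim+div",rect(P,box(P,.3,.9,-.5,-.15,.09,.12)), "floors",rect(P,box(P,.3,.9,-.5,-.15,.066,.086)))
print("mat",rect(P,dk&box(P,.2,.9,.1,.5,-.01,.012)))
save("c1.png",p[140:260,130:430],2.6)
p,d,c=snap("scene");save("c2.png",p[170:250,180:290],7)
E
```

```text
(274, 191) [0.565 0.023 0.151] [ 21 207 237]
(284, 238) [ 0.425 -0.015  0.011] [150   8  34]
(383, 219) [ 0.49  -0.307  0.099] [  4  12 151]
(183, 175) [0.618 0.31  0.03 ] [173  10 195]
(159, 240) [0.41  0.385 0.003] [47 48 37]
(300, 170) [ 0.634 -0.056  0.096] [ 13   9 200]
ribs
(539, 385, 47.2, 44, 17, -16.8, 79, 157, 199)
(543, 311, 47.7, 42, 17, -9.4, 76, 181, 198)
(536, 236, 47.9, 43, 15, 19.4, 73, 205, 201)
(476, 383, 47.9, 44, 17, -16.1, 80, 157, 219)
(473, 308, 48.0, 43, 16, 19.0, 77, 181, 220)
(470, 232, 47.6, 43, 17, -12.6, 76, 205, 222)
(449, 490, 45.4, 20, 16, 89.2, 38, 123, 227)
(409, 304, 47.5, 42, 17, 8.3, 80, 182, 241)
plate [(616, 308, 32.4, 100, 52, 89.0, 473, 183, 175)]
pan [(610, -5, 100.6, 250, 234, 88.6, 5090, 283, 184)]
brass [(566, 22, 136.6, 36, 35, 0.9, 132, 273, 190)]
pad [(425, -13, 3.6, 63, 61, 45.9, 316, 283, 237)]
tray rim+div [(489, -309, 101.7, 241, 172, -2.5, 855, 385, 219)] floors [(871, -372, 71.7, 57, 5, 5.4, 33, 402, 96), (860, -228, 70.8, 55, 5, -0.2, 28, 355, 100), (848, -493, 71.4, 29, 7, 22.4, 19, 441, 104), (825, -458, 70.4, 55, 26, 46.9, 40, 429, 112), (805, -311, 70.8, 137, 21, -78.7, 79, 384, 116), (525, -226, 75.8, 171, 3, -2.2, 72, 354, 208), (551, -316, 78.0, 159, 109, 87.7, 1853, 384, 199), (427, -310, 77.9, 160, 109, 87.6, 1888, 382, 239), (414, -221, 74.4, 40, 2, -1.8, 17, 352, 243)]
mat [(510, 310, 2.7, 309, 249, -0.1, 4849, 184, 210), (410, 387, 1.9, 19, 17, 0.1, 35, 158, 239)]
```

View pics/c1.png

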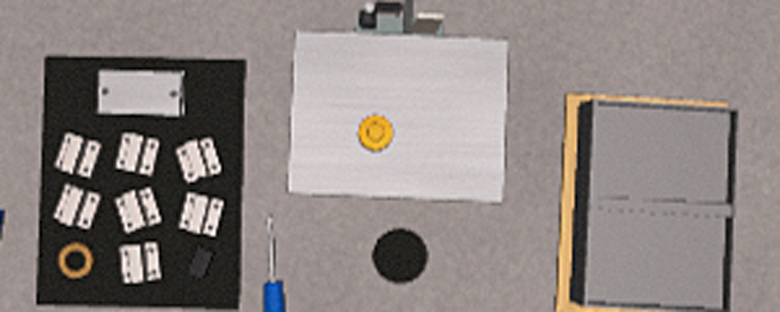

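View pics/c2.png

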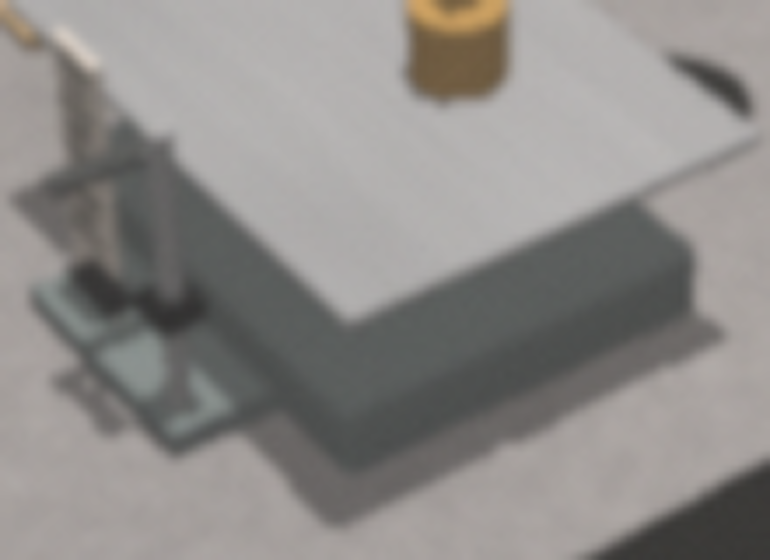

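c1 confirms one brass weight on the pan at native (274,191), the pad at (284,238), seven castings and the plate stack. c2 shows the dark pointer and, below and beside it, the gauge posts with the collars.

The world positions check out. The weight is at (566,22) with its knob top at 151 mm, as expected for a pan at 100 mm. The pad is at (425,-13).

```bash
cat >> h.py <<'E'
from scipy.spatial.transform import Rotation as Ro
def plan(wps):
    """wps: (x,y,z mm, psi deg or None, extra rows, jaw or None); prints send_rows calls"""
    s=sensors.get_state(); p=np.array(s["tool_pos"])*1000; R=Ro.from_quat(s["eef_rot"]).as_matrix()
    psi=np.degrees(np.arctan2(R[1,0],R[0,0])); calls=[]; cur=None
    def new(j):
        nonlocal cur; cur=dict(p=p.copy(),psi=psi,rows=[],jaw=j); calls.append(cur)
    for x,y,z,a,ex,jaw in wps:
        a=psi if a is None else psi+(a-psi+180)%360-180
        t=np.array([x,y,z],float); N=max(1,int(np.ceil(max(np.linalg.norm(t-p)/40,abs(a-psi)/6.9)))); p0,a0=p.copy(),psi
        if cur is None or jaw is not None: new(jaw)
        for k in range(1,N+ex+1):
            f=min(k/N,1); q=p0+(t-p0)*f; b=a0+(a-a0)*f
            if len(cur["rows"])>=10 or np.abs(q-cur["p"]).max()>290: new(None)
            c0=np.radians(cur["psi"]); dx,dy,dz=q-cur["p"]
            cur["rows"].append("%.3f %.3f %.3f %.4f"%((np.cos(c0)*dx+np.sin(c0)*dy)/300,(np.sin(c0)*dx-np.cos(c0)*dy)/300,-dz/300,-(b-cur["psi"])/360))
            p,psi=q,b
    for c in calls: print("jaw",c["jaw"],"|","; ".join(c["rows"]).replace("-0.000 ","0 ").replace("0.000 ","0 ").replace(".0000",""))
def st():
    s=sensors.get_state(); R=Ro.from_quat(s["eef_rot"]).as_matrix()
    print("t",round(float(s["clock"]),1),"tcp",np.round(np.array(s["tool_pos"])*1000,1),"psi",round(np.degrees(np.arctan2(R[1,0],R[0,0])),1),"tilt",np.round(R[:2,2],3),"open",round(float(s["opening"])*88,1),"F",np.round(s["contact_force"],1),"ff",round(float(s["finger_force"]),1),"q",np.round(s["q"],2))
E
python3 - <<'E'
from h import *
plan([(187,-596,300,None,0,None),(370,-380,300,10,0,None),(566,22,300,0,2,None),(566,22,200,0,2,None)])
z=np.load("top0.npz");p=z["p"];c=eyes.calibration("top");P=cloud(z["d"],c)
hsv=cv2.cvtColor(p,cv2.COLOR_RGB2HSV)
m=box(P,.3,.9,-.2,.2,.09,.112)&(P[...,0]<.705); q=rect(P,cv2.morphologyEx(m.astype(np.uint8),cv2.MORPH_OPEN,np.ones((9,9)))); print(q)
E
```

```text
jaw None | 0 0 -0.103 -0; 0 0 -0.206 -0; 0.100 -0.063 -0.206 0.0026; 0.200 -0.126 -0.206 0.0051; 0.300 -0.189 -0.206 0.0077; 0.399 -0.252 -0.206 0.0103; 0.499 -0.315 -0.206 0.0129; 0.599 -0.378 -0.206 0.0154; 0.698 -0.441 -0.206 0.0180; 0.798 -0.504 -0.206 0.0206
jaw None | 0.073 -0.101 0 0.0023; 0.146 -0.201 0 0.0046; 0.219 -0.302 0 0.0069; 0.292 -0.402 0 0.0093; 0.365 -0.503 0 0.0116; 0.438 -0.603 0 0.0139; 0.511 -0.704 0 0.0162; 0.584 -0.804 0 0.0185
jaw None | 0.061 -0.108 0 0.0023; 0.122 -0.217 0 0.0046; 0.183 -0.325 0 0.0069; 0.243 -0.433 0 0.0093; 0.243 -0.433 0 0.0093; 0.243 -0.433 0 0.0093; 0.243 -0.433 0.111 0.0093; 0.243 -0.433 0.222 0.0093; 0.243 -0.433 0.333 0.0093; 0.243 -0.433 0.333 0.0093
jaw None | 0 0 0 -0
[(588, -5, 100.6, 250, 190, 88.6, 4903, 283, 184)]
```

send_rows(rows="0 0 -0.2 0; 0 0 -0.2 0; 0.4 -0.25 -0.2 0.01; 0.4 -0.25 -0.2 0.01; 0.4 -0.25 -0.2 0.01; 0.4 -0.25 -0.2 0.01; 0.8 -0.5 -0.2 0.02; 0.8 -0.5 -0.2 0.02; 0.8 -0.5 -0.2 0.02; 0.8 -0.5 -0.2 0.02", jaw=-1, force=25)

```text
clock: 1.03
tool_pos: [0.3757, -0.3756, 0.2989]
eef_rot: [0.996, 0.093, 0.002, -0.001]
contact_force: [-0.6, 0.4, 0.3]
opening: 0.999
finger_force: 0.0
```

send_rows(rows="0.58 -0.8 0 0.0185; 0.58 -0.8 0 0.0185; 0.58 -0.8 0 0.0185; 0.58 -0.8 0 0.0185; 0.58 -0.8 0 0.0185; 0.58 -0.8 0 0.0185; 0.58 -0.8 0 0.0185; 0.58 -0.8 0 0.0185; 0.58 -0.8 0 0.0185; 0.58 -0.8 0 0.0185")

```text
clock: 1.87
tool_pos: [0.4994, -0.115, 0.2985]
eef_rot: [1.0, 0.031, -0.0, 0.0]
contact_force: [0.9, -0.3, -0.9]
opening: 1.002
finger_force: 0.0
```

send_rows(rows="0.24 -0.43 0 0.01; 0.24 -0.43 0 0.01; 0.24 -0.43 0 0.01; 0.24 -0.43 0 0.01; 0.24 -0.43 0 0.01; 0.24 -0.43 0 0.01; 0.24 -0.43 0 0.01")

```text
clock: 2.45
tool_pos: [0.563, 0.0153, 0.2984]
eef_rot: [1.0, -0.003, -0.001, 0.001]
contact_force: [0.8, -0.3, 0.2]
opening: 0.996
finger_force: 0.0
```

send_rows(rows="0.01 -0.022 0.4 0; 0.01 -0.022 0.4 0; 0.01 -0.022 0.4 0; 0.01 -0.022 0.4 0; 0.01 -0.022 0.63 0; 0.01 -0.022 0.63 0; 0.01 -0.022 0.63 0; 0.01 -0.022 0.63 0")

```text
clock: 3.12
tool_pos: [0.5667, 0.0234, 0.1107]
eef_rot: [1.0, -0.002, -0.0, 0.001]
contact_force: [0.8, 0.3, 1.0]
opening: 1.001
finger_force: 0.0
```

send_rows(rows="0 0 0 0; 0 0 0 0; 0 0 0 0; 0 0 0 0; 0 0 0 0; 0 0 0 0; 0 0 0 0; 0 0 0 0", jaw=1)

```text
clock: 3.78
tool_pos: [0.5666, 0.0247, 0.1097]
eef_rot: [1.0, -0.001, -0.0, 0.0]
contact_force: [0.1, -1.7, -0.5]
opening: 0.444
finger_force: 25.0
```

send_rows(rows="0 0 -0.1 0; 0 0 -0.2 0; 0 0 -0.3 0; 0 0 -0.4 0; 0 0 -0.4 0; -0.24 0.063 -0.4 0; -0.24 0.063 -0.4 0; -0.47 0.126 -0.4 0; -0.47 0.126 -0.4 0; -0.47 0.126 -0.4 0")

```text
clock: 4.62
tool_pos: [0.4153, -0.0149, 0.228]
eef_rot: [1.0, -0.002, -0.007, 0.002]
contact_force: [-0.2, 0.8, -3.8]
opening: 0.447
finger_force: 25.0
```

send_rows(rows="0 0 0 0; 0 0 0 0; 0 0 0.25 0; 0 0 0.5 0; 0 0 0.5 0; 0 0 0.5 0; 0 0 0.5 0")

```text
clock: 5.2
tool_pos: [0.425, -0.0114, 0.0749]
eef_rot: [1.0, 0.0, -0.003, 0.0]
contact_force: [-1.0, 0.1, -4.2]
opening: 0.447
finger_force: 25.0
```

Run:
```python
from h import *
st()
p,d,c=snap("wrist"); save("w1.png",p,1.5)
```

```text
t 5.2 tcp [425.  -11.4  74.9] psi 0.1 tilt [-0.007 -0.   ] open 39.3 F [-1.   0.1 -4.2] ff 25.0 q [-0.07  0.79 -0.02  2.28  0.2   0.09 -1.85]
```

View pics/w1.png

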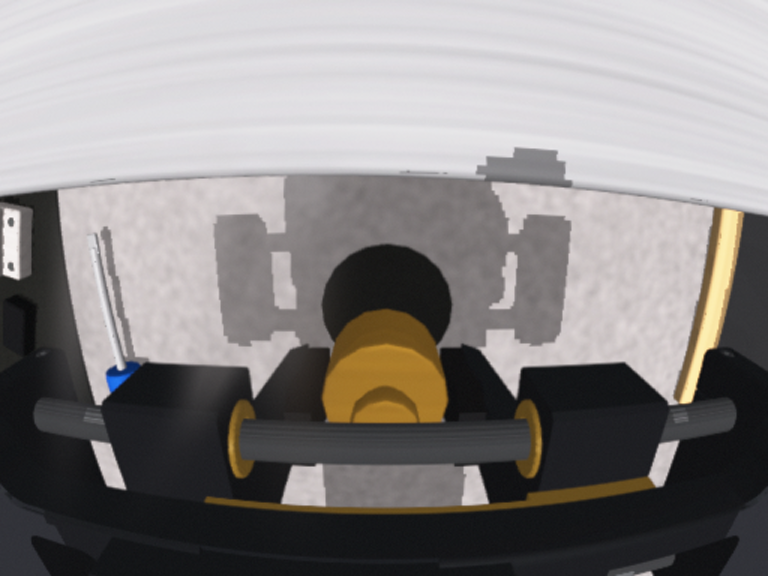

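The wrist picture shows the weight in the jaws at (385,370) above the black pad at (387,300), aligned sideways.

send_rows(rows="0 0.005 0.15 0; 0 0.005 0.15 0; 0 0.005 0.15 0; 0 0.005 0.205 0; 0 0.005 0.205 0; 0 0.005 0.205 0; 0 0.005 0.205 0")

```text
clock: 5.83
tool_pos: [0.4383, -0.0147, 0.0281]
eef_rot: [1.0, -0.002, -0.008, -0.0]
contact_force: [-0.2, 0.1, -4.7]
opening: 0.446
finger_force: 25.0
```

```bash
python3 -c "
from h import *
st()"
```

```text
t 5.8 tcp [438.3 -14.7  28.1] psi -0.2 tilt [-0.016  0.   ] open 39.2 F [-0.2  0.1 -4.7] ff 25.0 q [-0.04  0.89 -0.05  2.24  1.01  0.04 -2.65]
```

The arm is up against a limit: wrist joint 6 is at 0.04 and q7 is at -2.65. The half-turned grasp (psi = 180) leaves room for the wrist to flip, so I raise, turn half a turn, and come down again.

send_rows(rows="0 0 -0.3 0; 0 0 -0.3 0; 0 0 -0.6 0; 0 0 -0.6 0; 0.1 0 -0.75 0; 0.1 0 -0.75 0; 0.1 0 -0.75 0; 0.1 0 -0.75 0")

```text
clock: 6.5
tool_pos: [0.4715, -0.0149, 0.2537]
eef_rot: [1.0, -0.002, -0.008, -0.0]
contact_force: [-0.5, -0.6, -5.1]
opening: 0.445
finger_force: 25.0
```

send_rows(rows="0 0 0 -0.19; 0 0 0 -0.19; 0 0 0 -0.19; 0 0 0 -0.19; 0 0 0 -0.19; 0 0 0 -0.19; 0 0 0 -0.19; 0 0 0 -0.19; 0 0 0 -0.19; 0 0 0 -0.19")

```text
clock: 7.33
tool_pos: [0.4679, -0.0155, 0.2495]
eef_rot: [0.826, 0.564, -0.011, -0.007]
contact_force: [0.1, -0.7, -4.2]
opening: 0.448
finger_force: 25.0
```

send_rows(rows="0 0 0 -0.19; 0 0 0 -0.19; 0 0 0 -0.19; 0 0 0 -0.19; 0 0 0 -0.19; 0 0 0 -0.19; 0 0 0 -0.19; 0 0 0 -0.19; 0 0 0 -0.19; 0 0 0 -0.19")

```text
clock: 8.17
tool_pos: [0.4681, -0.0156, 0.2492]
eef_rot: [0.365, 0.931, -0.006, -0.012]
contact_force: [-0.5, 0.3, -3.5]
opening: 0.444
finger_force: 25.0
```

send_rows(rows="0 0 0 -0.12; 0 0 0 -0.12; 0 0 0 -0.12; 0 0 0 -0.12; 0 0 0 -0.12; 0 0 0 -0.12; 0 0 0 -0.12; 0 0 0 -0.12")

```text
clock: 8.83
tool_pos: [0.4691, -0.0152, 0.2499]
eef_rot: [0.001, 1.0, -0.001, -0.012]
contact_force: [0.4, -0.2, -4.2]
opening: 0.446
finger_force: 25.0
```

```bash
python3 -c "
from h import *
st()
p=sensors.get_state()['tool_pos'][2]*1000
plan([(425,-13,280,180,1,None),(425,-13,80,180,2,None)])"
```

```text
t 8.8 tcp [469.1 -15.2 249.9] psi 179.8 tilt [-0.024 -0.001] open 39.2 F [ 0.4 -0.2 -4.2] ff 25.0 q [ 0.7   0.87 -1.44  1.96  0.91  1.24  0.48]
jaw None | 0.073 0.004 -0.050 -0.0002; 0.147 0.007 -0.100 -0.0004; 0.147 0.007 -0.100 -0.0004; 0.147 0.007 0.033 -0.0004; 0.147 0.007 0.166 -0.0004; 0.147 0.007 0.300 -0.0004; 0.147 0.007 0.433 -0.0004; 0.147 0.007 0.566 -0.0004; 0.147 0.007 0.566 -0.0004; 0.147 0.007 0.566 -0.0004
```

send_rows(rows="0.15 0.007 0 0; 0.15 0.007 0 0; 0.15 0.007 0 0; 0.15 0.007 0.3 0; 0.15 0.007 0.3 0; 0.15 0.007 0.3 0; 0.15 0.007 0.55 0; 0.15 0.007 0.55 0; 0.15 0.007 0.55 0; 0.15 0.007 0.55 0")

```text
clock: 9.67
tool_pos: [0.4224, -0.012, 0.0875]
eef_rot: [0.001, 1.0, 0.001, -0.011]
contact_force: [0.3, 0.3, -3.3]
opening: 0.449
finger_force: 25.0
```

```bash
python3 -c "
from h import *
st()
p,d,c=snap('scene'); save('s1.png',p,1.5)"
```

```text
t 9.7 tcp [422.4 -12.   87.5] psi 179.9 tilt [-0.022  0.001] open 39.5 F [ 0.3  0.3 -3.3] ff 25.0 q [ 0.57  1.04 -1.18  2.23  1.3   0.97  0.1 ]
```

View pics/s1.png

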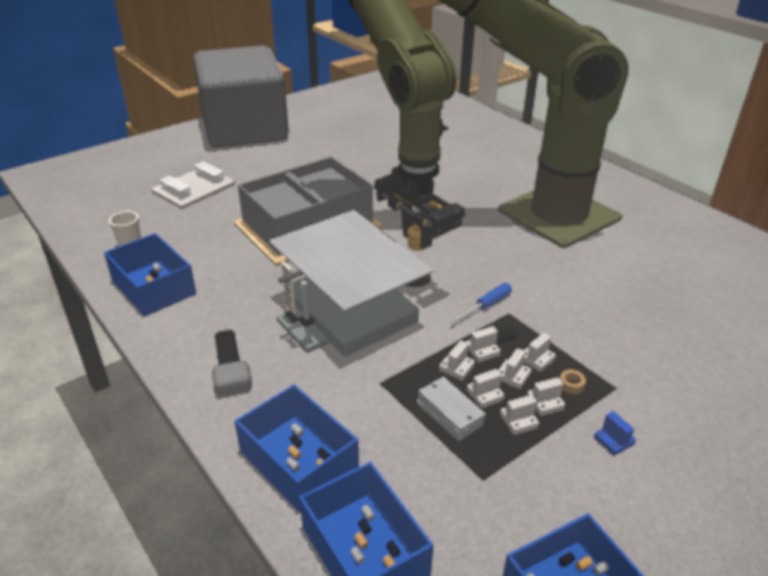

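The picture shows the elbow raised to one side, clear of everything, and the weight hanging near the pad. I lower it now.

send_rows(rows="-0.013 -0.003 0.13 0; -0.013 -0.003 0.13 0; -0.013 -0.003 0.24 0; -0.013 -0.003 0.24 0; -0.013 -0.003 0.24 0; -0.013 -0.003 0.247 0; -0.013 -0.003 0.247 0; -0.013 -0.003 0.247 0")

```text
clock: 10.38
tool_pos: [0.4259, -0.0136, 0.0148]
eef_rot: [0.0, 1.0, 0.0, -0.009]
contact_force: [0.1, -0.7, -3.2]
opening: 0.447
finger_force: 25.0
```

```bash
python3 -c "
from h import *
st()"
```

```text
t 10.4 tcp [425.9 -13.6  14.8] psi 180.0 tilt [-0.017  0.   ] open 39.3 F [ 0.1 -0.7 -3.2] ff 25.0 q [ 0.53  1.18 -1.09  2.25  1.52  0.96 -0.02]
```

Still carrying the weight, about 2 mm above the pad. I lower until I feel contact, then open.

send_rows(rows="0 0 0.007 0; 0 0 0.007 0; 0 0 0.007 0; 0 0 0.007 0")

```text
clock: 10.72
tool_pos: [0.4261, -0.0135, 0.0128]
eef_rot: [0.0, 1.0, -0.0, -0.008]
contact_force: [0.1, -2.3, 9.5]
opening: 0.446
finger_force: 25.0
```

send_rows(rows="0 0 0 0; 0 0 0 0; 0 0 0 0; 0 0 0 0; 0 0 0 0; 0 0 0 0", jaw=-0.3)

```text
clock: 11.22
tool_pos: [0.425, -0.0132, 0.011]
eef_rot: [0.0, 1.0, 0.0, -0.01]
contact_force: [-0.4, 0.3, -1.1]
opening: 0.651
finger_force: 0.0
```

send_rows(rows="0 0 -0.1 0; 0 0 -0.2 0; 0 0 -0.3 0; 0 0 -0.5 0; 0 0 -0.5 0; 0 0 -0.8 0; 0 0 -0.8 0; 0 0 -0.8 0; 0 0 -0.8 0")

```text
clock: 11.97
tool_pos: [0.4311, -0.0129, 0.2533]
eef_rot: [0.001, 1.0, 0.0, -0.007]
contact_force: [0.7, 0.3, -1.2]
opening: 0.652
finger_force: 0.0
```

```bash
python3 -c "
from h import *
st()
plan([(470,-150,260,180,0,None),(489,-309,260,178,2,None)])
plan([(470,-150,260,180,0,None),(489,-309,260,90,2,None)])
p,d,c=snap('scene');P=cloud(d,c);hsv=cv2.cvtColor(p,cv2.COLOR_RGB2HSV)
br=(hsv[...,0]>10)&(hsv[...,0]<30)&(hsv[...,1]>130)
print(rect(P,br&box(P,.3,.5,-.1,.1,.005,.08)))
m=br&box(P,.3,.5,-.1,.1,.042,.08); print('knob',P[m].mean(0),P[br&box(P,.3,.5,-.1,.1,.005,.08)].max(0))
"
```

```text
t 12.0 tcp [431.1 -12.9 253.3] psi 179.9 tilt [-0.015  0.001] open 57.3 F [ 0.7  0.3 -1.2] ff 0.0 q [ 0.72  0.77 -1.4   2.06  0.86  1.12  0.48]
jaw None | -0.033 -0.114 -0.006 -0; -0.065 -0.228 -0.011 -0.0001; -0.098 -0.343 -0.017 -0.0001; -0.130 -0.457 -0.022 -0.0002; -0.143 -0.563 -0.022 0.0009; -0.156 -0.669 -0.022 0.0020; -0.169 -0.775 -0.022 0.0031; -0.181 -0.881 -0.022 0.0043
jaw None | -0.016 -0.106 0 0.0011; -0.016 -0.106 0 0.0011; -0.016 -0.106 0 0.0011
jaw None | -0.033 -0.114 -0.006 -0; -0.065 -0.228 -0.011 -0.0001; -0.098 -0.343 -0.017 -0.0001; -0.130 -0.457 -0.022 -0.0002; -0.135 -0.495 -0.022 0.0177; -0.139 -0.532 -0.022 0.0355; -0.144 -0.570 -0.022 0.0534; -0.148 -0.608 -0.022 0.0712; -0.153 -0.646 -0.022 0.0891; -0.158 -0.684 -0.022 0.1070
jaw None | -0.027 -0.027 0 0.0179; -0.054 -0.054 0 0.0357; -0.081 -0.080 0 0.0536; -0.109 -0.107 0 0.0714; -0.136 -0.134 0 0.0893; -0.163 -0.161 0 0.1071; -0.190 -0.187 0 0.1250; -0.217 -0.214 0 0.1429; -0.217 -0.214 0 0.1429; -0.217 -0.214 0 0.1429
[]<string>:9: RuntimeWarning: Mean of empty slice.
  ret = um.true_divide(
Traceback (most recent call last):
ValueError: zero-size array to reduction operation maximum which has no identity
```

send_rows(rows="-0.16 -0.68 -0.02 0.107; -0.16 -0.68 -0.02 0.107; -0.16 -0.68 -0.02 0.107; -0.16 -0.68 -0.02 0.107; -0.16 -0.68 -0.02 0.107; -0.16 -0.68 -0.02 0.107; -0.16 -0.68 -0.02 0.107; -0.16 -0.68 -0.02 0.107; -0.16 -0.68 -0.02 0.107")

```text
clock: 12.77
tool_pos: [0.4771, -0.2158, 0.2549]
eef_rot: [0.328, 0.945, -0.003, -0.011]
contact_force: [0.0, -0.1, -0.4]
opening: 0.65
finger_force: 0.0
```

send_rows(rows="-0.22 -0.21 0 0.15; -0.22 -0.21 0 0.15; -0.22 -0.21 0 0.15; -0.22 -0.21 0 0.15; -0.22 -0.21 0 0.15; -0.22 -0.21 0 0.15; -0.22 -0.21 0 0.15; -0.22 -0.21 0 0.15; -0.22 -0.21 0 0.15; -0.22 -0.21 0 0.15")

```text
clock: 13.6
tool_pos: [0.4902, -0.3064, 0.2553]
eef_rot: [0.721, 0.693, -0.007, -0.008]
contact_force: [0.7, -0.0, -0.6]
opening: 0.649
finger_force: 0.0
```

```bash
python3 -c "
from h import *
st()
plan([(489,-309,120,87.5,1,None),(489,-309,80,87.5,2,None)])
p,d,c=snap('top');P=cloud(d,c);hsv=cv2.cvtColor(p,cv2.COLOR_RGB2HSV)
br=(hsv[...,0]>10)&(hsv[...,0]<30)&(hsv[...,1]>130)
print(rect(P,br&box(P,.3,.5,-.1,.1,.005,.08)))
print(rect(P,box(P,.3,.5,-.1,.1,.02,.07)))
print('pad',rect(P,(hsv[...,2]<50)&box(P,.3,.9,-.1,.1,-.01,.02)))
print('pan',rect(P,cv2.morphologyEx(box(P,.3,.702,-.2,.2,.12,.14).astype(np.uint8),cv2.MORPH_OPEN,np.ones((9,9)))))
save('t1.png',p[215:255,260:310],10)
"
```

```text
t 13.6 tcp [ 490.2 -306.4  255.3] psi 87.8 tilt [-0.021  0.001] open 57.1 F [ 0.7 -0.  -0.6] ff 0.0 q [ 1.    0.77 -0.98  1.65  0.7   1.13 -0.22]
jaw None | -0.002 -0.001 0.113 0.0002; -0.004 -0.002 0.226 0.0004; -0.007 -0.003 0.338 0.0006; -0.009 -0.004 0.451 0.0008; -0.009 -0.004 0.451 0.0008; -0.009 -0.004 0.584 0.0008; -0.009 -0.004 0.584 0.0008; -0.009 -0.004 0.584 0.0008
[(425, -13, 39.6, 38, 37, -88.9, 130, 284, 238)]
[(424, -13, 39.9, 38, 37, -44.9, 126, 284, 238)]
pad [(425, -13, 3.2, 63, 61, 45.1, 170, 282, 237)]
pan [(589, -5, 130.8, 250, 190, 88.5, 5215, 283, 183)]
```

View pics/t1.png

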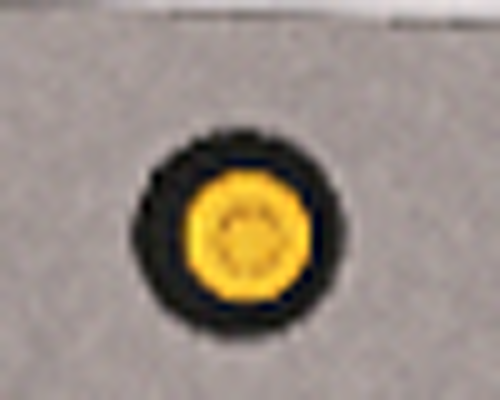

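The weight stands centred and upright on the pad, with both centres at about (244,235) in the crop. The pan is empty at 130.8 mm. Next I grasp the tray divider.

send_rows(rows="-0.009 0.008 0.42 0; -0.009 0.008 0.42 0; -0.009 0.008 0.42 0; -0.009 0.008 0.42 0; -0.009 0.008 0.58 0; -0.009 0.008 0.58 0; -0.009 0.008 0.58 0; -0.009 0.008 0.58 0")

```text
clock: 14.32
tool_pos: [0.49, -0.3104, 0.0834]
eef_rot: [0.722, 0.691, -0.006, -0.007]
contact_force: [0.2, -0.3, -0.5]
opening: 0.655
finger_force: 0.0
```

send_rows(rows="0 0 0 0; 0 0 0 0; 0 0 0 0; 0 0 0 0; 0 0 0 0; 0 0 0 0; 0 0 0 0; 0 0 0 0", jaw=1, force=40)

```text
clock: 14.98
tool_pos: [0.4892, -0.3106, 0.0817]
eef_rot: [0.723, 0.691, -0.007, -0.007]
contact_force: [-0.5, 0.0, 1.2]
opening: 0.15
finger_force: 40.5
```

```bash
python3 -c "
from h import *
st()"
```

```text
t 15.0 tcp [ 489.2 -310.6   81.7] psi 87.5 tilt [-0.019  0.001] open 13.2 F [-0.5  0.   1.2] ff 40.5 q [ 0.92  0.98 -0.81  1.79  0.96  0.84 -0.42]
```

send_rows(rows="0 0 -0.05 0; 0 0 -0.1 0; 0 0 -0.2 0; 0 0 -0.3 0; 0 0 -0.4 0; 0 0 -0.5 0; 0 0 -0.5 0; 0 0 -0.5 0; 0 0 -0.5 0")

```text
clock: 15.73
tool_pos: [0.491, -0.3108, 0.2308]
eef_rot: [0.723, 0.691, -0.008, -0.008]
contact_force: [0.2, -0.2, -1.6]
opening: 0.157
finger_force: 39.8
```

```bash
python3 -c "
from h import *
st()
plan([(540,-200,235,75,0,None),(587.4,-5,235,-1.4,2,None)])
p,d,c=snap('top');P=cloud(d,c)
print(rect(P,box(P,.3,.9,-.5,-.15,.066,.08)),rect(P,box(P,.3,.9,-.5,-.15,.03,.055)))"
```

```text
t 15.7 tcp [ 491.  -310.8  230.8] psi 87.5 tilt [-0.022  0.001] open 13.8 F [ 0.2 -0.2 -1.6] ff 39.8 q [ 0.99  0.8  -0.95  1.67  0.73  1.09 -0.24]
jaw None | 0.094 0.037 -0.004 0.0086; 0.188 0.073 -0.007 0.0173; 0.282 0.110 -0.011 0.0259; 0.376 0.147 -0.014 0.0346; 0.431 0.158 -0.014 0.0523; 0.486 0.168 -0.014 0.0700; 0.540 0.179 -0.014 0.0876; 0.595 0.190 -0.014 0.1053; 0.650 0.201 -0.014 0.1230; 0.705 0.211 -0.014 0.1407
jaw None | 0.043 -0.035 0 0.0177; 0.086 -0.071 0 0.0354; 0.129 -0.106 0 0.0531; 0.172 -0.142 0 0.0707; 0.215 -0.177 0 0.0884; 0.258 -0.213 0 0.1061; 0.258 -0.213 0 0.1061; 0.258 -0.213 0 0.1061
[(877, -227, 69.8, 45, 5, 3.4, 21, 355, 94), (850, -321, 70.8, 113, 93, -86.4, 109, 392, 110), (849, -480, 70.9, 59, 32, 45.9, 46, 437, 104), (818, -235, 71.0, 60, 26, 36.7, 35, 357, 113), (834, -447, 70.3, 39, 12, 12.3, 23, 425, 109), (811, -470, 69.9, 19, 4, 88.6, 15, 433, 116), (532, -242, 73.1, 160, 33, -2.7, 149, 356, 206), (410, -234, 72.7, 73, 30, 1.9, 59, 353, 247)] [(818, -280, 42.5, 179, 81, 59.3, 134, 367, 114), (859, -372, 42.3, 82, 4, 3.4, 53, 399, 103), (847, -481, 43.8, 49, 23, 42.5, 71, 434, 106), (826, -452, 42.9, 47, 15, 34.2, 36, 424, 113), (505, -225, 42.7, 212, 2, -2.3, 102, 352, 213), (553, -251, 47.5, 109, 30, -2.2, 321, 360, 198), (430, -246, 47.7, 109, 30, -2.3, 322, 359, 238), (384, -220, 40.9, 21, 1, -2.7, 13, 350, 252)]
```

send_rows(rows="0.19 0.07 -0.01 0.017; 0.19 0.07 -0.01 0.017; 0.38 0.15 -0.01 0.035; 0.38 0.15 -0.01 0.035; 0.49 0.17 -0.01 0.07; 0.49 0.17 -0.01 0.07; 0.6 0.19 -0.01 0.105; 0.6 0.19 -0.01 0.105; 0.7 0.21 -0.01 0.14; 0.7 0.21 -0.01 0.14")

```text
clock: 16.62
tool_pos: [0.5645, -0.0971, 0.2322]
eef_rot: [0.948, 0.318, -0.009, -0.006]
contact_force: [1.1, 2.0, -0.7]
opening: 0.157
finger_force: 39.8
```

send_rows(rows="0.13 -0.11 0 0.053; 0.13 -0.11 0 0.053; 0.13 -0.11 0 0.053; 0.26 -0.21 0 0.106; 0.26 -0.21 0 0.106; 0.26 -0.21 0 0.106; 0.26 -0.21 0 0.106; 0.26 -0.21 0 0.106; 0.26 -0.21 0 0.106")

```text
clock: 17.37
tool_pos: [0.5879, -0.0074, 0.2318]
eef_rot: [1.0, -0.009, -0.011, 0.0]
contact_force: [-0.0, -0.1, -1.6]
opening: 0.157
finger_force: 39.8
```

```bash
python3 -c "
from h import *
st()
plan([(587.4,-5,160,-1.4,2,None),(587.4,-5,134,-1.4,2,None)])
p,d,c=snap('top');P=cloud(d,c); print(rect(P,box(P,.3,.9,-.2,.2,.2,.275)))"
```

```text
t 17.4 tcp [587.9  -7.4 231.8] psi -1.0 tilt [-0.022  0.   ] open 13.8 F [-0.  -0.1 -1.6] ff 39.8 q [ 0.22  0.69 -0.51  1.66  0.4   0.92 -2.03]
jaw None | -0.001 -0.004 0.120 0.0005; -0.002 -0.008 0.239 0.0010; -0.002 -0.008 0.239 0.0010; -0.002 -0.008 0.239 0.0010; -0.002 -0.008 0.326 0.0010; -0.002 -0.008 0.326 0.0010; -0.002 -0.008 0.326 0.0010
[(589, 39, 228.7, 171, 146, -0.9, 1677, 260, 186), (634, -124, 231.2, 101, 41, 24.9, 282, 326, 161), (600, 47, 227.0, 34, 17, 1.1, 84, 265, 176)]
```

send_rows(rows="0.005 -0.008 0.13 0.001; 0.005 -0.008 0.24 0.001; 0.005 -0.008 0.24 0.001; 0.005 -0.008 0.29 0.001; 0.005 -0.008 0.29 0.001; 0.005 -0.008 0.33 0.001; 0.005 -0.008 0.33 0.001; 0.005 -0.008 0.33 0.001; 0.005 -0.008 0.33 0.001; 0.005 -0.008 0.33 0.001")

```text
clock: 18.25
tool_pos: [0.5885, -0.0042, 0.1346]
eef_rot: [1.0, -0.013, -0.009, -0.0]
contact_force: [-1.0, -0.7, -0.8]
opening: 0.155
finger_force: 39.8
```

```bash
python3 -c "
from h import *
st()
p,d,c=snap('top');P=cloud(d,c); print(rect(P,box(P,.49,.9,-.2,.2,.14,.166)),rect(P,box(P,.49,.9,-.2,.2,.12,.14)))"
```

```text
t 18.2 tcp [588.5  -4.2 134.6] psi -1.5 tilt [-0.019  0.001] open 13.7 F [-1.  -0.7 -0.8] ff 39.8 q [ 0.18  0.81 -0.44  1.74  0.49  0.71 -2.12]
[(590, 36, 155.5, 170, 159, -1.5, 328, 262, 187), (644, -118, 156.0, 93, 44, 31.8, 96, 321, 163)] [(591, 57, 130.4, 162, 109, -1.2, 1120, 258, 187), (644, -114, 131.2, 77, 35, 30.9, 164, 318, 164), (600, 49, 129.2, 33, 18, 0.9, 70, 264, 179), (521, -27, 132.3, 27, 26, -89.1, 56, 289, 207), (502, 91, 123.5, 33, 9, -88.9, 33, 250, 212), (499, 51, 121.9, 30, 9, -89.1, 26, 263, 213), (499, 3, 123.5, 54, 9, 87.0, 41, 279, 213), (500, -28, 122.0, 11, 8, 46.5, 13, 290, 214)]
```

send_rows(rows="-0.005 0 0 0; -0.005 0 0 0; -0.005 0 0.02 0; -0.005 0 0.02 0; -0.005 0 0.02 0")

```text
clock: 18.72
tool_pos: [0.5867, -0.0037, 0.1276]
eef_rot: [1.0, -0.013, -0.01, -0.001]
contact_force: [1.1, -0.2, 0.9]
opening: 0.155
finger_force: 39.9
```

send_rows(rows="0 0 0 0; 0 0 0 0; 0 0 0 0; 0 0 0 0; 0 0 0 0; 0 0 0 0", jaw=0, force=25)

```text
clock: 19.22
tool_pos: [0.5865, -0.004, 0.1279]
eef_rot: [1.0, -0.013, -0.01, -0.0]
contact_force: [-0.7, -0.5, -0.6]
opening: 0.497
finger_force: 0.0
```

send_rows(rows="0 0 -0.2 0; 0 0 -0.2 0; 0 0 -0.45 0; 0 0 -0.45 0; 0 0 -0.45 0; 0 0 -0.45 0; 0 -0.8 -0.45 0; 0 -0.8 -0.45 0; 0 -0.8 -0.45 0; 0 -0.8 -0.45 0")

```text
clock: 20.05
tool_pos: [0.5923, 0.1635, 0.261]
eef_rot: [1.0, -0.013, -0.012, 0.0]
contact_force: [0.3, -0.2, -0.1]
opening: 0.5
finger_force: 0.0
```

send_rows(rows="0 0 0 0; 0 0 0 0; 0 0 0 0; 0 0 0 0; 0 0 0 0; 0 0 0 0")

```text
clock: 20.55
tool_pos: [0.5937, 0.1607, 0.2626]
eef_rot: [1.0, -0.014, -0.01, 0.0]
contact_force: [-0.1, 0.9, 0.7]
opening: 0.497
finger_force: 0.0
```

```bash
python3 -c "
from h import *
st()
p,d,c=snap('top');P=cloud(d,c); print('tray',rect(P,box(P,.49,.9,-.2,.13,.137,.154)),rect(P,box(P,.49,.9,-.2,.13,.115,.13)))
print('plate',rect(P,box(P,.3,.75,.1,.5,.026,.037)))
p,d,c=snap('scene');P=cloud(d,c);save('s2.png',p[140:250,160:300],5.4); 
"
```

```text
t 20.6 tcp [593.7 160.7 262.6] psi -1.6 tilt [-0.02 -0.  ] open 43.8 F [-0.1  0.9  0.7] ff 0.0 q [-0.06  0.69 -0.51  1.54  0.36  1.02 -2.26]
tray [(587, 10, 144.9, 208, 171, 88.7, 450, 281, 178), (648, -112, 148.7, 85, 43, 41.6, 77, 320, 163), (551, -121, 146.6, 100, 5, -1.7, 67, 323, 196)] [(594, 57, 122.2, 153, 109, -1.6, 1003, 269, 176), (586, -67, 122.4, 162, 109, -1.5, 1984, 304, 185), (495, -113, 116.7, 24, 6, -88.9, 18, 318, 216)]
plate [(617, 338, 32.3, 51, 43, -0.6, 198, 174, 175), (592, 269, 32.8, 17, 4, 89.6, 12, 195, 183), (322, 138, 27.5, 16, 15, -10.0, 16, 235, 269)]
```

View pics/s2.png

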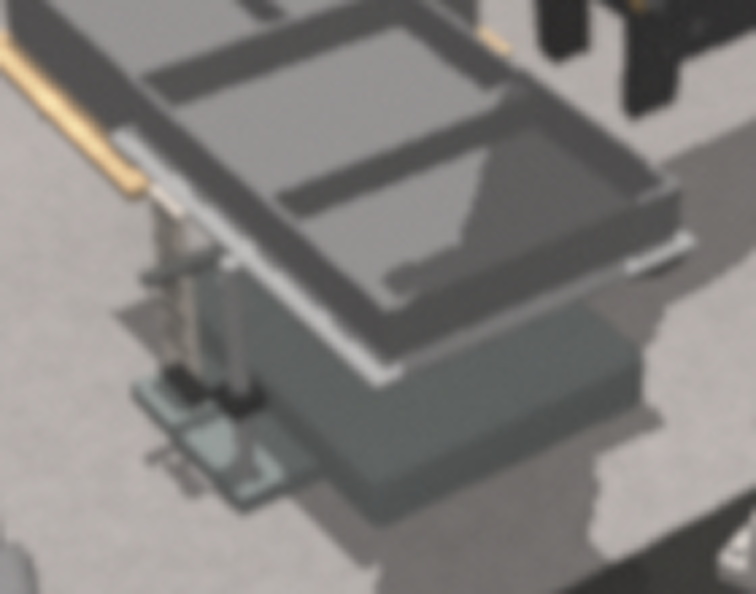

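The crop shows the tray flat on the pan with an even pan margin all round, and the pan at 15 mm sink. The mark is still well below the pointer. The plate comes next: I grip it across its 52 mm, just above plate_b, with a narrow opening so as not to touch the casting beside it.

```bash
python3 - <<'E'
s=open('h.py').read()
s=s.replace('cur=dict(p=p.copy(),psi=psi,rows=[],jaw=j)','cur=dict(p=p.copy(),psi=psi,R=R@Ro.from_euler("z",psi0-psi,degrees=True).as_matrix(),rows=[],jaw=j)')
s=s.replace('calls=[]; cur=None\n','calls=[]; cur=None; psi0=psi\n')
s=s.replace('c0=np.radians(cur["psi"]); dx,dy,dz=q-cur["p"]','sh=cur["R"].T@(q-cur["p"])/300')
a=s.index('((np.cos(c0)');b=s.index('-(b-cur["psi"])/360')
s=s[:a]+'(*sh,'+s[b:]
# print condensed: unique rows with counts at waypoint granularity
open('h.py','w').write(s)
E
python3 -c "
from h import *
plan([(616.5,308,240,89,3,None),(616.5,308,60,89,2,None),(616.5,308,24.5,89,3,None)])"
```

```text
jaw None | 0.005 -0.035 0.005 -0.0180; 0.009 -0.070 0.011 -0.0359; 0.014 -0.105 0.016 -0.0539; 0.018 -0.140 0.021 -0.0719; 0.023 -0.175 0.027 -0.0898; 0.028 -0.210 0.032 -0.1078; 0.032 -0.245 0.037 -0.1258; 0.037 -0.280 0.043 -0.1438; 0.041 -0.315 0.048 -0.1617; 0.046 -0.350 0.053 -0.1797
jaw None | 0.034 -0.011 0.005 -0.0180; 0.067 -0.022 0.011 -0.0359; 0.101 -0.032 0.016 -0.0539; 0.135 -0.043 0.021 -0.0719; 0.135 -0.043 0.021 -0.0719; 0.135 -0.043 0.021 -0.0719; 0.135 -0.043 0.021 -0.0719; 0.136 -0.041 0.141 -0.0719; 0.137 -0.039 0.261 -0.0719; 0.138 -0.037 0.381 -0.0719
jaw None | 0 0.002 0.120 -0; 0 0.005 0.240 -0; 0 0.005 0.240 -0; 0 0.005 0.240 -0; 0 0.007 0.358 -0; 0 0.007 0.358 -0; 0 0.007 0.358 -0; 0 0.007 0.358 -0
```

send_rows(rows="0.046 -0.35 0.05 -0.18; 0.046 -0.35 0.05 -0.18; 0.046 -0.35 0.05 -0.18; 0.046 -0.35 0.05 -0.18; 0.046 -0.35 0.05 -0.18; 0.046 -0.35 0.05 -0.18; 0.046 -0.35 0.05 -0.18; 0.046 -0.35 0.05 -0.18; 0.046 -0.35 0.05 -0.18; 0.046 -0.35 0.05 -0.18", jaw=-0.32, force=45)

```text
clock: 21.48
tool_pos: [0.6099, 0.2665, 0.2474]
eef_rot: [0.85, 0.526, -0.008, -0.006]
contact_force: [-0.0, -0.2, -0.3]
opening: 0.663
finger_force: 0.0
```

send_rows(rows="0.135 -0.043 0.02 -0.072; 0.135 -0.043 0.02 -0.072; 0.135 -0.043 0.02 -0.072; 0.135 -0.043 0.02 -0.072; 0.135 -0.043 0.02 -0.072; 0.135 -0.043 0.02 -0.072; 0.135 -0.04 0.26 -0.072; 0.135 -0.04 0.26 -0.072; 0.135 -0.04 0.38 -0.072; 0.135 -0.04 0.38 -0.072")

```text
clock: 22.32
tool_pos: [0.6118, 0.3047, 0.1265]
eef_rot: [0.713, 0.701, -0.013, -0.007]
contact_force: [-0.4, -1.0, -1.0]
opening: 0.658
finger_force: 0.0
```

```bash
python3 -c "
from h import *
st()
plan([(616.5,308,60,89,1,None),(616.5,308,24.5,89,3,None)])
p,d,c=snap('wrist'); save('w2.png',p,1.4)"
```

```text
t 22.3 tcp [611.8 304.7 126.5] psi 89.1 tilt [-0.029 -0.008] open 57.9 F [-0.4 -1.  -1. ] ff 0.0 q [-0.15  1.02 -0.81  1.41  0.77  1.07 -1.13]
jaw None | 0.007 0.011 0.110 0.0001; 0.013 0.022 0.221 0.0003; 0.013 0.022 0.221 0.0003; 0.014 0.025 0.339 0.0003; 0.014 0.025 0.339 0.0003; 0.014 0.025 0.339 0.0003; 0.014 0.025 0.339 0.0003
```

View pics/w2.png

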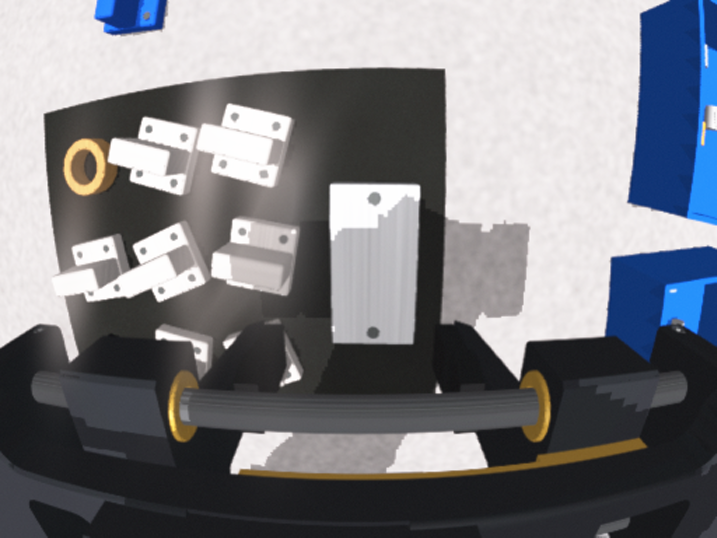

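The wrist view shows the plate stack at (375,265) between the fingers and the castings to the left, with the neighbouring casting ending at (297,260). I continue down.

send_rows(rows="0.013 0.022 0.16 0; 0.013 0.022 0.16 0; 0.013 0.022 0.16 0; 0.013 0.022 0.2 0; 0.013 0.022 0.2 0; 0.013 0.022 0.2 0; 0.013 0.022 0.2 0")

```text
clock: 22.95
tool_pos: [0.6208, 0.3132, 0.0749]
eef_rot: [0.712, 0.702, -0.006, -0.007]
contact_force: [0.0, 0.5, -0.0]
opening: 0.661
finger_force: 0.0
```

```bash
python3 -c "
from h import *
st()
plan([(616.5,308,24.5,89,3,None)])"
```

```text
t 22.9 tcp [620.8 313.2  74.9] psi 89.2 tilt [-0.018  0.002] open 58.2 F [ 0.   0.5 -0. ] ff 0.0 q [-0.17  1.09 -0.78  1.41  0.82  1.   -1.15]
jaw None | -0.009 -0.006 0.084 0.0003; -0.018 -0.011 0.168 0.0006; -0.018 -0.011 0.168 0.0006; -0.018 -0.011 0.168 0.0006; -0.018 -0.011 0.168 0.0006
```

send_rows(rows="-0.018 -0.014 0 0; -0.018 -0.014 0 0; -0.018 -0.014 0 0; -0.018 -0.012 0.08 0; -0.018 -0.012 0.12 0; -0.018 -0.011 0.168 0; -0.018 -0.011 0.168 0; -0.018 -0.011 0.168 0; -0.018 -0.011 0.168 0")

```text
clock: 23.7
tool_pos: [0.6159, 0.3078, 0.0235]
eef_rot: [0.712, 0.702, -0.007, -0.008]
contact_force: [-0.6, 0.6, 0.0]
opening: 0.658
finger_force: 0.0
```

```bash
python3 -c "
from h import *
st()"
```

```text
t 23.7 tcp [615.9 307.8  23.5] psi 89.3 tilt [-0.02   0.001] open 57.9 F [-0.6  0.6  0. ] ff 0.0 q [-0.18  1.15 -0.75  1.44  0.87  0.92 -1.19]
```

send_rows(rows="0 0 -0.004 0; 0 0 -0.004 0")

```text
clock: 23.87
tool_pos: [0.6163, 0.308, 0.0254]
eef_rot: [0.712, 0.702, -0.006, -0.007]
contact_force: [0.5, -0.1, 0.1]
opening: 0.665
finger_force: 0.0
```

send_rows(rows="0 0 0 0; 0 0 0 0; 0 0 0 0; 0 0 0 0; 0 0 0 0; 0 0 0 0; 0 0 0 0", jaw=1)

```text
clock: 24.45
tool_pos: [0.6165, 0.3077, 0.0251]
eef_rot: [0.712, 0.702, -0.006, -0.007]
contact_force: [0.1, -0.6, 5.6]
opening: 0.579
finger_force: 45.0
```

send_rows(rows="0 0 -0.05 0; 0 0 -0.1 0; 0 0 -0.2 0; 0 0 -0.35 0; 0 0 -0.5 0; 0 0 -0.65 0; 0 0 -0.75 0; 0 0 -0.75 0; 0 0 -0.75 0; 0 0 -0.75 0")

```text
clock: 25.28
tool_pos: [0.6199, 0.3067, 0.2493]
eef_rot: [0.711, 0.703, -0.007, -0.007]
contact_force: [0.6, -0.2, -1.6]
opening: 0.579
finger_force: 45.0
```

```bash
python3 -c "
from h import *
st()
p,d,c=snap('wrist'); save('w3.png',p[150:384],1.4)
p,d,c=snap('top');P=cloud(d,c); print(rect(P,box(P,.5,.75,.1,.5,.018,.037)))
plan([(590,160,260,40,0,None),(587,58,260,-1.5,2,None)])"
```

```text
t 25.3 tcp [619.9 306.7 249.3] psi 89.3 tilt [-0.02 -0.  ] open 50.9 F [ 0.6 -0.2 -1.6] ff 45.0 q [-0.14  0.9  -0.88  1.28  0.67  1.27 -1.03]
[(530, 380, 27.7, 24, 3, -19.3, 14, 160, 202)]
jaw None | -0.061 -0.012 -0.005 0.0171; -0.122 -0.023 -0.010 0.0342; -0.183 -0.035 -0.014 0.0513; -0.244 -0.047 -0.019 0.0684; -0.305 -0.058 -0.024 0.0856; -0.367 -0.070 -0.029 0.1027; -0.428 -0.082 -0.034 0.1198; -0.489 -0.093 -0.039 0.1369; -0.537 -0.094 -0.039 0.1534; -0.586 -0.095 -0.038 0.1698
jaw None | -0.024 0.042 0 0.0165; -0.048 0.084 0 0.0329; -0.073 0.126 0 0.0494; -0.097 0.169 0 0.0659; -0.121 0.211 0.001 0.0823; -0.121 0.211 0.001 0.0823; -0.121 0.211 0.001 0.0823
```

View pics/w3.png

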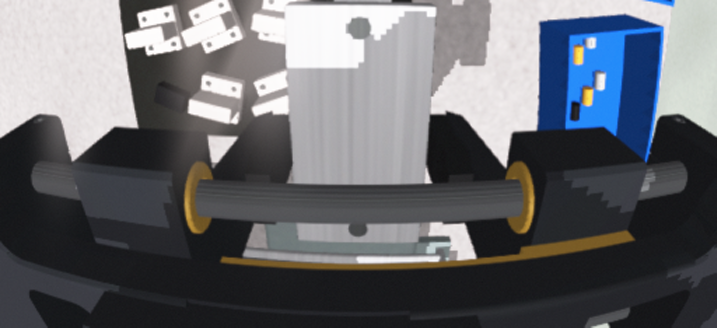

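The plate is gripped squarely, with its end at (360,125) in the picture. I carry it to the tray's +y compartment.

send_rows(rows="-0.25 -0.047 -0.02 0.07; -0.25 -0.047 -0.02 0.07; -0.25 -0.047 -0.02 0.07; -0.25 -0.047 -0.02 0.07; -0.59 -0.095 -0.04 0.17; -0.59 -0.095 -0.04 0.17; -0.59 -0.095 -0.04 0.17; -0.59 -0.095 -0.04 0.17; -0.59 -0.095 -0.04 0.17; -0.59 -0.095 -0.04 0.17")

```text
clock: 26.22
tool_pos: [0.5891, 0.1295, 0.2605]
eef_rot: [0.971, 0.24, -0.011, -0.002]
contact_force: [-0.5, 0.4, -1.7]
opening: 0.581
finger_force: 45.0
```

send_rows(rows="-0.12 0.21 0 0.082; -0.12 0.21 0 0.082; -0.12 0.21 0 0.082; -0.12 0.21 0 0.082; -0.12 0.21 0 0.082; -0.12 0.21 0 0.082; -0.12 0.21 0 0.082; -0.12 0.21 0 0.082")

```text
clock: 26.88
tool_pos: [0.5874, 0.0588, 0.2613]
eef_rot: [1.0, -0.011, -0.01, -0.001]
contact_force: [-0.3, -0.0, -1.3]
opening: 0.579
finger_force: 45.0
```

```bash
python3 -c "
from h import *
st()
plan([(586.5,57,190,-1.5,3,None)])
plan([(586.5,57,160,-1.5,3,None)])
p,d,c=snap('top');P=cloud(d,c); print('tray',rect(P,box(P,.49,.9,-.2,.13,.137,.154)),rect(P,box(P,.49,.9,-.2,.13,.115,.13)))
print('plates',rect(P,box(P,.5,.75,.1,.5,.018,.037)));
print('ribs',*rect(P,box(P,.3,.7,.1,.5,.038,.07)),sep='\n')"
```

```text
t 26.9 tcp [587.4  58.8 261.3] psi -1.2 tilt [-0.021  0.001] open 51.0 F [-0.3 -0.  -1.3] ff 45.0 q [ 0.12  0.66 -0.53  1.62  0.37  0.98 -2.12]
jaw None | 0.001 0.003 0.119 0.0004; 0.002 0.006 0.238 0.0008; 0.002 0.006 0.238 0.0008; 0.002 0.006 0.238 0.0008; 0.002 0.006 0.238 0.0008
jaw None | 0.001 0.002 0.113 0.0003; 0.003 0.004 0.225 0.0005; 0.004 0.006 0.338 0.0008; 0.004 0.006 0.338 0.0008; 0.004 0.006 0.338 0.0008; 0.004 0.006 0.338 0.0008
tray [(669, -22, 150.9, 23, 5, 87.3, 16, 290, 155), (654, -98, 147.8, 108, 54, 49.9, 98, 316, 161), (549, -122, 148.3, 90, 5, -1.4, 58, 323, 197), (518, 97, 147.8, 92, 44, 47.5, 64, 247, 205)] [(587, -69, 122.4, 158, 105, -1.3, 942, 311, 177), (542, 84, 121.7, 65, 59, 1.1, 283, 250, 201)]
plates [(616, 308, 22.8, 102, 52, -89.0, 464, 183, 176), (544, 373, 22.9, 26, 6, -20.7, 18, 162, 197)]
ribs
(540, 385, 47.7, 43, 17, -19.7, 80, 157, 199)
(543, 312, 48.0, 43, 18, -10.7, 78, 181, 198)
(536, 235, 48.4, 43, 16, 19.1, 76, 205, 201)
(477, 383, 48.2, 44, 16, -16.5, 77, 157, 219)
(473, 308, 48.4, 43, 16, 21.9, 77, 181, 220)
(470, 231, 47.9, 43, 17, -12.9, 78, 205, 222)
(449, 489, 46.8, 20, 15, -89.9, 38, 123, 227)
(409, 304, 47.7, 42, 17, 7.5, 81, 182, 241)
```

send_rows(rows="0.004 0.006 0.13 0.001; 0.004 0.006 0.26 0.001; 0.004 0.006 0.34 0.001; 0.004 0.006 0.4 0.001; 0.004 0.006 0.43 0.001; 0.004 0.006 0.45 0.001; 0.005 0.006 0.467 0.001; 0.005 0.006 0.467 0.001; 0.005 0.006 0.467 0.001; 0.005 0.006 0.467 0.001")

```text
clock: 27.77
tool_pos: [0.5871, 0.0566, 0.1227]
eef_rot: [1.0, -0.016, -0.009, -0.001]
contact_force: [0.7, 0.7, -0.1]
opening: 0.585
finger_force: 45.0
```

```bash
python3 -c "
from h import *
st()"
```

```text
t 27.8 tcp [587.1  56.6 122.7] psi -1.8 tilt [-0.018  0.001] open 51.5 F [ 0.7  0.7 -0.1] ff 45.0 q [ 0.07  0.83 -0.43  1.75  0.5   0.69 -2.23]
```

send_rows(rows="0 0 0.01 0; 0 0 0.01 0")

```text
clock: 27.93
tool_pos: [0.5868, 0.0564, 0.1189]
eef_rot: [1.0, -0.016, -0.009, -0.0]
contact_force: [0.9, -0.2, -1.4]
opening: 0.585
finger_force: 45.0
```

send_rows(rows="0 0 0 0; 0 0 0 0; 0 0 0 0; 0 0 0 0; 0 0 0 0; 0 0 0 0", jaw=-0.3, force=30)

```text
clock: 28.43
tool_pos: [0.5863, 0.0563, 0.1186]
eef_rot: [1.0, -0.016, -0.01, -0.0]
contact_force: [0.0, -0.4, -0.2]
opening: 0.655
finger_force: 0.0
```

send_rows(rows="0 0 -0.1 0; 0 0 -0.2 0; 0 0 -0.35 0; 0 0 -0.35 0; 0 0 -0.35 0; 0 -0.4 -0.35 0; 0 -0.4 -0.35 0; 0 -0.4 -0.35 0; -0.4 -0.8 -0.35 0; -0.4 -0.8 -0.35 0")

```text
clock: 29.27
tool_pos: [0.5343, 0.2383, 0.2227]
eef_rot: [1.0, -0.016, -0.011, -0.0]
contact_force: [-0.5, 0.0, -0.4]
opening: 0.645
finger_force: 0.0
```

```bash
python3 -c "
from h import *
st()
p,d,c=snap('top');P=cloud(d,c);save('t2.png',p[150:260,140:340],3.5)
print('tray',rect(P,box(P,.49,.9,-.2,.13,.105,.118)),rect(P,box(P,.49,.9,-.2,.13,.118,.13)))
plan([(470,231,240,-12.9+180,1,None)])
plan([(470,231,240,-12.9,1,None)])"
```

```text
t 29.3 tcp [534.3 238.3 222.7] psi -1.9 tilt [-0.022  0.   ] open 56.7 F [-0.5  0.  -0.4] ff 0.0 q [-0.21  0.7  -0.49  1.68  0.38  0.88 -2.46]
tray [(679, -37, 107.6, 18, 3, -89.7, 12, 294, 154), (589, 57, 111.8, 162, 109, -1.6, 1350, 262, 183), (586, -67, 111.8, 162, 109, -1.6, 1923, 303, 185), (496, -51, 107.0, 24, 5, 72.7, 13, 297, 215)] [(587, 55, 121.8, 100, 52, -2.4, 524, 262, 183)]
jaw None | -0.007 0.002 -0.002 -0.0187; -0.015 0.005 -0.004 -0.0374; -0.022 0.007 -0.006 -0.0561; -0.030 0.009 -0.008 -0.0747; -0.037 0.012 -0.010 -0.0934; -0.045 0.014 -0.012 -0.1121; -0.052 0.016 -0.014 -0.1308; -0.059 0.019 -0.016 -0.1495; -0.067 0.021 -0.018 -0.1682; -0.074 0.023 -0.020 -0.1869
jaw None | -0.005 -0.006 -0.002 -0.0187; -0.010 -0.012 -0.004 -0.0374; -0.015 -0.018 -0.006 -0.0561; -0.020 -0.024 -0.008 -0.0747; -0.025 -0.030 -0.010 -0.0934; -0.030 -0.036 -0.012 -0.1121; -0.035 -0.042 -0.014 -0.1308; -0.040 -0.048 -0.016 -0.1495; -0.045 -0.054 -0.018 -0.1682; -0.050 -0.060 -0.020 -0.1869
jaw None | 0.004 -0.007 -0.002 -0.0187; 0.007 -0.014 -0.004 -0.0374; 0.011 -0.021 -0.006 -0.0561; 0.014 -0.028 -0.008 -0.0747; 0.018 -0.035 -0.010 -0.0934; 0.018 -0.035 -0.010 -0.0934
jaw None | -0.093 0.029 -0.025 0.0164; -0.186 0.058 -0.049 0.0329; -0.186 0.058 -0.049 0.0329
```

View pics/t2.png

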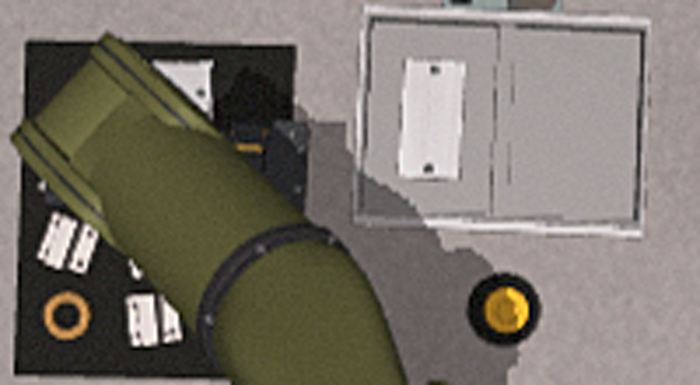

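The picture shows the plate flat at (435,118) in the left compartment, the tray square on the pan and the weight on its pad at (503,310). For the castings I use the half-turned wrist, because q7 would hit its limit otherwise.

send_rows(rows="-0.07 0.02 -0.02 -0.187; -0.07 0.02 -0.02 -0.187; -0.07 0.02 -0.02 -0.187; -0.07 0.02 -0.02 -0.187; -0.07 0.02 -0.02 -0.187; -0.07 0.02 -0.02 -0.187; -0.07 0.02 -0.02 -0.187; -0.07 0.02 -0.02 -0.187; -0.07 0.02 -0.02 -0.187; -0.07 0.02 -0.02 -0.187", jaw=0.1)

```text
clock: 30.15
tool_pos: [0.5135, 0.2307, 0.2295]
eef_rot: [0.839, 0.543, -0.01, -0.006]
contact_force: [-0.6, 0.2, -0.3]
opening: 0.445
finger_force: 0.0
```

send_rows(rows="-0.05 -0.06 -0.02 -0.187; -0.05 -0.06 -0.02 -0.187; -0.05 -0.06 -0.02 -0.187; -0.05 -0.06 -0.02 -0.187; -0.05 -0.06 -0.02 -0.187; -0.05 -0.06 -0.02 -0.187; -0.05 -0.06 -0.02 -0.187; -0.05 -0.06 -0.02 -0.187; -0.05 -0.06 -0.02 -0.187; -0.05 -0.06 -0.02 -0.187")

```text
clock: 30.98
tool_pos: [0.4911, 0.2245, 0.236]
eef_rot: [0.398, 0.918, -0.005, -0.01]
contact_force: [-0.1, 1.0, -0.1]
opening: 0.451
finger_force: 0.0
```

send_rows(rows="0.018 -0.035 -0.01 -0.093; 0.018 -0.035 -0.01 -0.093; 0.018 -0.035 -0.01 -0.093; 0.018 -0.035 -0.01 -0.093; 0.018 -0.035 -0.01 -0.093; 0.018 -0.035 -0.01 -0.093; 0.018 -0.035 -0.01 -0.093; 0.018 -0.035 -0.01 -0.093")

```text
clock: 31.65
tool_pos: [0.4802, 0.2219, 0.2402]
eef_rot: [0.12, 0.993, -0.001, -0.01]
contact_force: [-0.0, 0.6, 0.6]
opening: 0.451
finger_force: 0.0
```

```bash
python3 -c "
from h import *
st()
p,d,c=snap('top');P=cloud(d,c)
print('ribs',*rect(P,box(P,.3,.7,.1,.5,.038,.07)),sep='\n')
plan([(470,231,100,167,0,None),(470,231,30,167,3,None)])"
```

```text
t 31.6 tcp [480.2 221.9 240.2] psi 166.2 tilt [-0.021  0.   ] open 39.7 F [-0.   0.6  0.6] ff 0.0 q [ 0.16  0.87 -1.28  1.81  0.88  1.2  -0.08]
ribs
(539, 385, 48.5, 44, 16, -15.9, 63, 156, 200)
(551, 241, 49.1, 15, 10, -70.6, 14, 203, 195)
(469, 393, 47.6, 20, 10, 10.5, 14, 154, 222)
(449, 488, 46.2, 22, 16, -89.4, 37, 123, 227)
(403, 303, 49.0, 30, 16, 7.6, 53, 182, 243)
jaw None | 0.008 0.006 0.117 -0.0006; 0.015 0.011 0.234 -0.0011; 0.023 0.017 0.352 -0.0017; 0.031 0.023 0.469 -0.0022; 0.029 0.023 0.585 -0.0022; 0.026 0.024 0.702 -0.0022; 0.026 0.024 0.702 -0.0022; 0.026 0.024 0.702 -0.0022; 0.026 0.024 0.702 -0.0022
```

send_rows(rows="0.03 0.023 0.25 -0.002; 0.03 0.023 0.25 -0.002; 0.03 0.023 0.47 -0.002; 0.03 0.023 0.47 -0.002; 0.03 0.023 0.47 -0.002; 0.026 0.024 0.6 -0.002; 0.026 0.024 0.7 -0.002; 0.026 0.024 0.7 -0.002; 0.026 0.024 0.7 -0.002; 0.026 0.024 0.7 -0.002")

```text
clock: 32.53
tool_pos: [0.4712, 0.2326, 0.0335]
eef_rot: [0.113, 0.994, 0.001, -0.009]
contact_force: [-0.9, 0.5, 0.8]
opening: 0.452
finger_force: 0.0
```

send_rows(rows="0 0 0 0; 0 0 0 0; 0 0 0 0; 0 0 0 0; 0 0 0 0; 0 0 0 0; 0 0 0 0", jaw=1)

```text
clock: 33.12
tool_pos: [0.4709, 0.2317, 0.032]
eef_rot: [0.113, 0.994, -0.0, -0.009]
contact_force: [-0.0, -0.7, 5.9]
opening: 0.183
finger_force: 30.0
```

send_rows(rows="0 0 -0.1 0; 0 0 -0.2 0; 0 0 -0.45 0; 0 0 -0.45 0; 0 0 -0.7 0; 0 0 -0.7 0; 0 0 -0.7 0; 0 0 -0.7 0")

```text
clock: 33.78
tool_pos: [0.475, 0.2315, 0.2424]
eef_rot: [0.113, 0.994, 0.0, -0.009]
contact_force: [0.4, -1.1, -2.4]
opening: 0.179
finger_force: 30.0
```

```bash
python3 -c "
from h import *
st()
plan([(560,100,220,170,0,None),(635,-40,220,178.5,3,None)])"
```

```text
t 33.8 tcp [475.  231.5 242.4] psi 167.0 tilt [-0.017  0.002] open 15.8 F [ 0.4 -1.1 -2.4] ff 30.0 q [ 0.14  0.86 -1.27  1.81  0.87  1.19 -0.08]
jaw None | -0.094 -0.091 0.017 -0.0021; -0.188 -0.182 0.035 -0.0042; -0.282 -0.272 0.052 -0.0063; -0.376 -0.363 0.069 -0.0084; -0.463 -0.463 0.068 -0.0143; -0.550 -0.562 0.066 -0.0202; -0.637 -0.662 0.065 -0.0261; -0.725 -0.762 0.064 -0.0320; -0.725 -0.762 0.064 -0.0320; -0.725 -0.762 0.064 -0.0320
jaw None | 0 0 0 -0
```

send_rows(rows="-0.19 -0.18 0.03 -0.005; -0.19 -0.18 0.03 -0.005; -0.38 -0.36 0.07 -0.008; -0.38 -0.36 0.07 -0.008; -0.55 -0.56 0.067 -0.02; -0.55 -0.56 0.067 -0.02; -0.73 -0.765 0.065 -0.032; -0.73 -0.765 0.065 -0.032; -0.73 -0.765 0.065 -0.032; -0.73 -0.765 0.065 -0.032")

```text
clock: 34.62
tool_pos: [0.6354, -0.0451, 0.2146]
eef_rot: [0.016, 1.0, -0.0, -0.012]
contact_force: [-0.7, 0.2, -2.2]
opening: 0.182
finger_force: 30.0
```

send_rows(rows="0 0 0 0; 0 0 0 0; 0 0 0 0; 0 0 0 0")

```text
clock: 34.95
tool_pos: [0.6354, -0.0403, 0.2181]
eef_rot: [0.011, 1.0, 0.0, -0.01]
contact_force: [-0.1, 0.1, -1.4]
opening: 0.181
finger_force: 30.0
```

```bash
python3 -c "
from h import *
st()
plan([(637,-41,140,178.5,3,None)])
p,d,c=snap('top');P=cloud(d,c)
print('ribs',*rect(P,box(P,.3,.7,.1,.5,.038,.07)),sep='\n')"
```

```text
t 35.0 tcp [635.4 -40.3 218.1] psi 178.7 tilt [-0.02   0.001] open 16.0 F [-0.1  0.1 -1.4] ff 30.0 q [ 0.56  1.03 -1.29  1.5   0.99  1.38  0.74]
jaw None | -0.005 -0.001 0.130 0.0003; -0.010 -0.002 0.260 0.0005; -0.010 -0.002 0.260 0.0005; -0.010 -0.002 0.260 0.0005; -0.010 -0.002 0.260 0.0005
ribs
(539, 384, 47.3, 44, 18, -21.4, 78, 157, 199)
(543, 312, 47.9, 43, 16, -11.6, 76, 180, 198)
(536, 236, 48.2, 43, 15, 20.6, 76, 205, 201)
(477, 383, 48.7, 44, 16, -18.4, 80, 157, 219)
(474, 308, 48.4, 43, 16, 19.7, 77, 181, 220)
(449, 489, 47.3, 20, 16, 80.6, 39, 123, 227)
(409, 304, 48.1, 42, 17, 8.5, 80, 182, 241)
```

send_rows(rows="-0.01 -0.002 0.13 0; -0.01 -0.002 0.2 0; -0.01 -0.002 0.25 0; -0.01 -0.002 0.265 0; -0.01 -0.002 0.265 0; -0.01 -0.002 0.265 0; -0.01 -0.002 0.265 0")

```text
clock: 35.58
tool_pos: [0.6381, -0.0417, 0.1402]
eef_rot: [0.013, 1.0, 0.001, -0.009]
contact_force: [-0.6, 0.7, -1.3]
opening: 0.179
finger_force: 30.0
```

send_rows(rows="0 0 0 0; 0 0 0 0; 0 0 0 0; 0 0 0 0; 0 0 0 0", jaw=0.25)

```text
clock: 36.0
tool_pos: [0.6374, -0.0423, 0.1388]
eef_rot: [0.013, 1.0, 0.0, -0.01]
contact_force: [0.1, 0.2, 0.3]
opening: 0.378
finger_force: 0.0
```

send_rows(rows="0 0 -0.1 0; 0 0 -0.2 0; 0 0 -0.3 0; 0 0 -0.3 0; 0 0.3 -0.3 0; 0 0.3 -0.3 0; 0.2 0.6 -0.3 0; 0.2 0.6 -0.3 0; 0.2 0.6 -0.3 0; 0.2 0.6 -0.3 0")

```text
clock: 36.83
tool_pos: [0.5795, 0.1465, 0.2311]
eef_rot: [0.006, 1.0, 0.002, -0.01]
contact_force: [0.0, 1.8, -0.1]
opening: 0.377
finger_force: 0.0
```

```bash
python3 -c "
from h import *
st()
plan([(536,236,220,200,2,None)])
plan([(536,236,220,200,0,None),(536,236,31,200,3,None)])
p,d,c=snap('top');P=cloud(d,c)
print('tray ribs',rect(P,box(P,.5,.7,-.13,.0,.135,.16)),'floor',rect(P,box(P,.49,.7,-.13,0,.09,.108)))"
```

```text
t 36.8 tcp [579.5 146.5 231.1] psi 179.3 tilt [-0.02   0.005] open 33.1 F [ 0.   1.8 -0.1] ff 0.0 q [ 0.29  0.97 -1.29  1.61  0.94  1.32  0.4 ]
jaw None | 0.037 0.074 0.010 -0.0144; 0.074 0.148 0.021 -0.0288; 0.111 0.222 0.031 -0.0432; 0.148 0.296 0.041 -0.0576; 0.148 0.296 0.041 -0.0576; 0.148 0.296 0.041 -0.0576
jaw None | 0.037 0.074 0.010 -0.0144; 0.074 0.148 0.021 -0.0288; 0.111 0.222 0.031 -0.0432; 0.148 0.296 0.041 -0.0576; 0.145 0.296 0.167 -0.0576; 0.143 0.295 0.293 -0.0576; 0.140 0.294 0.419 -0.0576; 0.138 0.294 0.545 -0.0576; 0.135 0.293 0.671 -0.0576; 0.135 0.293 0.671 -0.0576
jaw None | 0 0 0 -0; 0 0 0 -0
tray ribs [(636, -42, 148.3, 42, 15, 1.6, 89, 296, 167)] floor [(685, -65, 95.6, 128, 22, 86.0, 109, 300, 154), (628, -69, 102.3, 108, 77, 87.8, 508, 310, 170)]
```

send_rows(rows="0.145 0.32 0.15 -0.057; 0.145 0.32 0.15 -0.057; 0.145 0.32 0.15 -0.057; 0.145 0.32 0.15 -0.057; 0.145 0.32 0.25 -0.057; 0.145 0.32 0.25 -0.057; 0.145 0.32 0.25 -0.057; 0.145 0.32 0.25 -0.057; 0.145 0.32 0.25 -0.057; 0.145 0.32 0.25 -0.057", jaw=0.1)

```text
clock: 37.72
tool_pos: [0.542, 0.2361, 0.1569]
eef_rot: [-0.165, 0.986, 0.002, -0.009]
contact_force: [0.5, -0.6, 1.8]
opening: 0.45
finger_force: 0.0
```

```bash
python3 -c "
from h import *
st()
plan([(536,236,31,200,3,None)])"
```

```text
t 37.7 tcp [542.  236.1 156.9] psi -161.0 tilt [-0.018  0.002] open 39.6 F [ 0.5 -0.6  1.8] ff 0.0 q [ 0.12  1.08 -1.28  1.7   1.08  1.25  0.48]
jaw None | 0.003 0.001 0.105 -0.0007; 0.006 0.001 0.210 -0.0014; 0.009 0.002 0.315 -0.0021; 0.012 0.003 0.420 -0.0029; 0.012 0.003 0.420 -0.0029; 0.012 0.003 0.420 -0.0029; 0.012 0.003 0.420 -0.0029
```

send_rows(rows="0.012 0.003 0.2 -0.002; 0.012 0.003 0.2 -0.002; 0.012 0.003 0.3 -0.002; 0.012 0.003 0.42 -0.002; 0.012 0.003 0.42 -0.002; 0.012 0.003 0.42 -0.002; 0.012 0.003 0.42 -0.002")

```text
clock: 38.3
tool_pos: [0.5358, 0.2371, 0.032]
eef_rot: [-0.172, 0.985, 0.003, -0.009]
contact_force: [-0.2, 0.3, 0.3]
opening: 0.451
finger_force: 0.0
```

send_rows(rows="0 0 0 0; 0 0 0 0; 0 0 0 0; 0 0 0 0; 0 0 0 0; 0 0 0 0; 0 0 0 0", jaw=1)

```text
clock: 38.88
tool_pos: [0.5356, 0.2364, 0.0309]
eef_rot: [-0.172, 0.985, 0.002, -0.009]
contact_force: [-0.7, -0.1, 6.5]
opening: 0.18
finger_force: 30.0
```

send_rows(rows="0 0 -0.1 0; 0 0 -0.2 0; 0 0 -0.45 0; 0 0 -0.45 0; 0 0 -0.65 0; 0 0 -0.65 0; 0 0 -0.65 0; 0 0 -0.65 0")

```text
clock: 39.55
tool_pos: [0.5391, 0.2357, 0.2251]
eef_rot: [-0.172, 0.985, 0.002, -0.009]
contact_force: [-0.2, 0.4, -1.9]
opening: 0.18
finger_force: 30.0
```

```bash
python3 -c "
from h import *
st()
plan([(580,100,225,190,0,None),(637,-96,225,178.5,3,None)])"
```

```text
t 39.5 tcp [539.1 235.7 225.1] psi -160.2 tilt [-0.018  0.001] open 15.8 F [-0.2  0.4 -1.9] ff 30.0 q [ 0.14  0.99 -1.34  1.65  0.98  1.33  0.55]
jaw None | 0.006 -0.118 -0.001 0.0068; 0.012 -0.236 -0.001 0.0136; 0.019 -0.354 -0.002 0.0203; 0.025 -0.472 -0.002 0.0271; 0.032 -0.585 -0.003 0.0325; 0.039 -0.698 -0.004 0.0378; 0.046 -0.811 -0.004 0.0431; 0.053 -0.925 -0.005 0.0484
jaw None | -0.027 -0.110 -0.001 0.0053; -0.054 -0.220 -0.001 0.0106; -0.054 -0.220 -0.001 0.0106; -0.054 -0.220 -0.001 0.0106; -0.054 -0.220 -0.001 0.0106
```

send_rows(rows="0.025 -0.47 0 0.027; 0.025 -0.47 0 0.027; 0.025 -0.47 0 0.027; 0.025 -0.47 0 0.027; 0.05 -0.92 0 0.048; 0.05 -0.92 0 0.048; 0.05 -0.92 0 0.048; 0.05 -0.92 0 0.048; 0.05 -0.92 0 0.048")

```text
clock: 40.3
tool_pos: [0.6179, -0.0349, 0.2192]
eef_rot: [-0.017, 1.0, -0.001, -0.012]
contact_force: [-0.1, 0.5, -1.6]
opening: 0.175
finger_force: 30.0
```

send_rows(rows="-0.054 -0.22 0 0.011; -0.054 -0.22 0 0.011; -0.054 -0.22 0 0.011; -0.054 -0.22 0 0.011; -0.054 -0.22 0 0.011; -0.054 -0.22 0 0.011")

```text
clock: 40.8
tool_pos: [0.6365, -0.0917, 0.222]
eef_rot: [0.011, 1.0, 0.001, -0.01]
contact_force: [0.4, -0.4, -1.6]
opening: 0.183
finger_force: 30.0
```

```bash
python3 -c "
from h import *
st()
plan([(637,-96,131,178.5,3,None)])
p,d,c=snap('top');P=cloud(d,c)
print('ribs',*rect(P,box(P,.3,.7,.1,.5,.038,.07)),sep='\n')"
```

```text
t 40.8 tcp [636.5 -91.7 222. ] psi 178.8 tilt [-0.021  0.002] open 16.1 F [ 0.4 -0.4 -1.6] ff 30.0 q [ 0.63  1.03 -1.29  1.47  0.98  1.4   0.84]
jaw None | -0.003 -0.005 0.101 0.0003; -0.006 -0.010 0.202 0.0005; -0.008 -0.015 0.303 0.0008; -0.008 -0.015 0.303 0.0008; -0.008 -0.015 0.303 0.0008; -0.008 -0.015 0.303 0.0008
ribs
(539, 385, 47.7, 44, 18, -15.0, 79, 157, 199)
(543, 311, 47.6, 43, 17, -13.2, 77, 180, 198)
(476, 383, 48.0, 43, 16, -17.4, 81, 157, 219)
(473, 308, 47.7, 43, 17, 20.6, 80, 181, 220)
(449, 489, 46.8, 20, 16, -89.8, 41, 123, 227)
(409, 304, 47.9, 41, 17, 5.7, 80, 182, 241)
```

send_rows(rows="-0.008 -0.013 0.13 0; -0.008 -0.013 0.22 0; -0.008 -0.013 0.29 0; -0.008 -0.013 0.31 0; -0.008 -0.013 0.31 0; -0.008 -0.013 0.31 0; -0.008 -0.013 0.31 0")

```text
clock: 41.43
tool_pos: [0.6386, -0.0971, 0.1314]
eef_rot: [0.013, 1.0, 0.001, -0.009]
contact_force: [-0.1, 0.4, -1.1]
opening: 0.18
finger_force: 30.0
```

send_rows(rows="0 0 0 0; 0 0 0 0; 0 0 0 0; 0 0 0 0; 0 0 0 0", jaw=0.25)

```text
clock: 41.85
tool_pos: [0.6378, -0.0981, 0.1298]
eef_rot: [0.013, 1.0, 0.0, -0.01]
contact_force: [-0.6, -0.2, 0.1]
opening: 0.371
finger_force: 0.0
```

send_rows(rows="0 0 -0.1 0; 0 0 -0.2 0; 0 0 -0.35 0; 0 0 -0.35 0; 0.15 0.45 -0.35 0; 0.15 0.45 -0.35 0; 0.15 0.45 -0.35 0; 0.3 0.95 -0.35 0; 0.3 0.95 -0.35 0; 0.3 0.95 -0.35 0")

```text
clock: 42.68
tool_pos: [0.5694, 0.1435, 0.2362]
eef_rot: [0.013, 1.0, 0.0, -0.01]
contact_force: [0.5, 0.4, 0.4]
opening: 0.376
finger_force: 0.0
```

send_rows(rows="0 0 0 0; 0 0 0 0; 0 0 0 0; 0 0 0 0; 0 0 0 0", jaw=0.1)

```text
clock: 43.1
tool_pos: [0.5707, 0.1401, 0.2356]
eef_rot: [0.014, 1.0, -0.0, -0.01]
contact_force: [-0.0, 0.3, 0.3]
opening: 0.451
finger_force: 0.0
```

```bash
python3 -c "
from h import *
st()
plan([(543,311,160,168,2,None)])
p,d,c=snap('top');P=cloud(d,c)
print('tray ribs',rect(P,box(P,.5,.7,-.14,.0,.128,.15)),'floor',rect(P,box(P,.49,.7,-.13,0,.08,.1)))"
```

```text
t 43.1 tcp [570.7 140.1 235.6] psi 178.3 tilt [-0.02  0.  ] open 39.7 F [-0.   0.3  0.3] ff 0.0 q [ 0.3   0.95 -1.29  1.64  0.93  1.31  0.39]
jaw None | 0.021 0.113 0.051 0.0057; 0.041 0.227 0.102 0.0115; 0.062 0.340 0.152 0.0172; 0.083 0.454 0.203 0.0230; 0.104 0.567 0.254 0.0287; 0.104 0.567 0.254 0.0287; 0.104 0.567 0.254 0.0287
tray ribs [(698, -37, 136.1, 30, 3, 89.4, 19, 294, 146), (637, -42, 139.3, 42, 16, 0.4, 86, 296, 166), (638, -98, 138.3, 42, 15, -0.9, 84, 315, 166)] floor [(687, -64, 86.5, 126, 23, 88.7, 117, 298, 154), (622, -68, 92.9, 109, 88, 87.9, 379, 305, 175)]
```

send_rows(rows="0.104 0.567 0.1 0.029; 0.104 0.567 0.1 0.029; 0.104 0.567 0.1 0.029; 0.104 0.567 0.1 0.029; 0.104 0.567 0.1 0.029; 0.104 0.567 0.25 0.029; 0.104 0.567 0.25 0.029; 0.104 0.567 0.25 0.029; 0.104 0.567 0.25 0.029")

```text
clock: 43.9
tool_pos: [0.5425, 0.3116, 0.1622]
eef_rot: [0.105, 0.994, -0.001, -0.01]
contact_force: [0.4, 0.2, 0.2]
opening: 0.45
finger_force: 0.0
```

```bash
python3 -c "
from h import *
st()
plan([(543,311,31,168,3,None)])"
```

```text
t 43.9 tcp [542.5 311.6 162.2] psi 168.0 tilt [-0.02   0.001] open 39.6 F [0.4 0.2 0.2] ff 0.0 q [-0.05  1.04 -1.15  1.59  0.98  1.21 -0.05]
jaw None | -0.003 0 0.109 -0; -0.005 0 0.219 -0.0001; -0.008 0 0.328 -0.0001; -0.011 0 0.437 -0.0001; -0.011 0 0.437 -0.0001; -0.011 0 0.437 -0.0001; -0.011 0 0.437 -0.0001
```

send_rows(rows="-0.011 0 0.2 0; -0.011 0 0.2 0; -0.011 0 0.3 0; -0.011 0 0.437 0; -0.011 0 0.437 0; -0.011 0 0.437 0; -0.011 0 0.437 0")

```text
clock: 44.48
tool_pos: [0.5437, 0.3133, 0.0336]
eef_rot: [0.104, 0.994, 0.001, -0.009]
contact_force: [0.3, 0.3, 0.3]
opening: 0.452
finger_force: 0.0
```

send_rows(rows="0 0 0 0; 0 0 0 0; 0 0 0 0; 0 0 0 0; 0 0 0 0; 0 0 0 0; 0 0 0 0", jaw=1)

```text
clock: 45.07
tool_pos: [0.543, 0.3128, 0.0319]
eef_rot: [0.104, 0.995, -0.0, -0.009]
contact_force: [0.4, -1.3, 6.8]
opening: 0.176
finger_force: 30.0
```

send_rows(rows="0 0 -0.1 0; 0 0 -0.2 0; 0 0 -0.45 0; 0 0 -0.45 0; 0 0 -0.65 0; 0 0 -0.65 0; 0 0 -0.65 0; 0 0 -0.65 0")

```text
clock: 45.73
tool_pos: [0.5464, 0.312, 0.2261]
eef_rot: [0.104, 0.995, -0.001, -0.009]
contact_force: [-0.2, 0.1, -1.5]
opening: 0.179
finger_force: 30.0
```

```bash
python3 -c "
from h import *
st()
plan([(565,130,222,173,0,None),(587,-40,222,178.5,3,None)])"
```

```text
t 45.7 tcp [546.4 312.  226.1] psi 168.1 tilt [-0.018  0.001] open 15.7 F [-0.2  0.1 -1.5] ff 30.0 q [-0.04  0.97 -1.19  1.52  0.9   1.3   0.02]
jaw None | -0.037 -0.116 0.002 -0.0027; -0.074 -0.232 0.005 -0.0055; -0.112 -0.349 0.007 -0.0082; -0.149 -0.465 0.010 -0.0109; -0.186 -0.581 0.012 -0.0136; -0.224 -0.689 0.012 -0.0167; -0.262 -0.797 0.011 -0.0198; -0.299 -0.905 0.011 -0.0228
jaw None | -0.022 -0.112 0 -0.0031; -0.044 -0.224 -0.001 -0.0061; -0.044 -0.224 -0.001 -0.0061; -0.044 -0.224 -0.001 -0.0061; -0.044 -0.224 -0.001 -0.0061
```

send_rows(rows="-0.15 -0.46 0.01 -0.011; -0.15 -0.46 0.01 -0.011; -0.15 -0.46 0.01 -0.011; -0.15 -0.46 0.01 -0.011; -0.3 -0.9 0.01 -0.023; -0.3 -0.9 0.01 -0.023; -0.3 -0.9 0.01 -0.023; -0.3 -0.9 0.01 -0.023; -0.3 -0.9 0.01 -0.023")

```text
clock: 46.48
tool_pos: [0.5781, 0.0226, 0.2182]
eef_rot: [0.036, 0.999, -0.002, -0.012]
contact_force: [-0.2, 0.5, -1.0]
opening: 0.181
finger_force: 30.0
```

send_rows(rows="-0.044 -0.228 0 -0.006; -0.044 -0.228 0 -0.006; -0.044 -0.228 0 -0.006; -0.044 -0.228 0 -0.006; -0.044 -0.228 0 -0.006; -0.044 -0.228 0 -0.006; -0.044 -0.228 0 -0.006")

```text
clock: 47.07
tool_pos: [0.5871, -0.0379, 0.2214]
eef_rot: [0.011, 1.0, 0.001, -0.01]
contact_force: [0.2, -0.3, -1.9]
opening: 0.178
finger_force: 30.0
```

```bash
python3 -c "
from h import *
st()
plan([(587,-40,121,178.5,3,None)])"
```

```text
t 47.1 tcp [587.1 -37.9 221.4] psi 178.7 tilt [-0.02   0.001] open 15.6 F [ 0.2 -0.3 -1.9] ff 30.0 q [ 0.6   0.98 -1.3   1.65  0.96  1.31  0.67]
jaw None | -0.002 -0.002 0.111 0.0002; -0.004 -0.005 0.223 0.0004; -0.007 -0.007 0.334 0.0006; -0.007 -0.007 0.334 0.0006; -0.007 -0.007 0.334 0.0006; -0.007 -0.007 0.334 0.0006
```

send_rows(rows="-0.006 -0.007 0.13 0; -0.006 -0.007 0.24 0; -0.006 -0.007 0.32 0; -0.006 -0.007 0.34 0; -0.006 -0.007 0.34 0; -0.006 -0.007 0.34 0; -0.006 -0.007 0.34 0")

```text
clock: 47.65
tool_pos: [0.5882, -0.0408, 0.1214]
eef_rot: [0.013, 1.0, 0.001, -0.009]
contact_force: [-0.1, 0.4, -0.4]
opening: 0.178
finger_force: 30.0
```

send_rows(rows="0 0 0 0; 0 0 0 0; 0 0 0 0; 0 0 0 0; 0 0 0 0", jaw=0.25)

```text
clock: 48.07
tool_pos: [0.5872, -0.0419, 0.1197]
eef_rot: [0.013, 1.0, 0.0, -0.01]
contact_force: [-0.3, -0.1, 0.0]
opening: 0.373
finger_force: 0.0
```

send_rows(rows="0 0 -0.1 0; 0 0 -0.2 0; 0 0 -0.38 0; 0 0 -0.38 0; 0.12 0.45 -0.38 0; 0.12 0.45 -0.38 0; 0.12 0.45 -0.38 0; 0.3 0.95 -0.38 0; 0.3 0.95 -0.38 0; 0.3 0.95 -0.38 0")

```text
clock: 48.9
tool_pos: [0.521, 0.2001, 0.235]
eef_rot: [0.013, 1.0, 0.0, -0.01]
contact_force: [1.0, -0.3, 1.0]
opening: 0.37
finger_force: 0.0
```

send_rows(rows="0 0 0 0; 0 0 0 0; 0 0 0 0; 0 0 0 0; 0 0 0 0", jaw=0.1)

```text
clock: 49.32
tool_pos: [0.5225, 0.1967, 0.2345]
eef_rot: [0.014, 1.0, -0.0, -0.01]
contact_force: [-0.2, -0.4, 0.4]
opening: 0.45
finger_force: 0.0
```

```bash
python3 -c "
from h import *
st()
plan([(473,308,160,200,2,None)])
p,d,c=snap('top');P=cloud(d,c)
print('tray ribs',rect(P,box(P,.5,.7,-.14,.0,.118,.14)),'floor',rect(P,box(P,.49,.7,-.14,0,.07,.09)))
print('ribs',*rect(P,box(P,.3,.7,.1,.5,.038,.07)),sep='\n')
p,d,c=snap('scene');P=cloud(d,c);np.savez('sc3.npz',p=p,d=d)
save('s3.png',p[175:235,180:250],10)
m=box(P,.684,.78,-.05,.06,.0,.14)
for v in range(178,232,3): print(v,[ (u,*np.round(P[v,u]*1000).astype(int)) for u in range(184,226,4) if m[v,u]])
"
```

```text
t 49.3 tcp [522.5 196.7 234.5] psi 178.4 tilt [-0.02 -0.  ] open 39.6 F [-0.2 -0.4  0.4] ff 0.0 q [ 0.2   0.91 -1.28  1.73  0.91  1.25  0.23]
jaw None | 0.043 0.092 0.063 -0.0150; 0.085 0.183 0.126 -0.0301; 0.128 0.275 0.189 -0.0451; 0.171 0.366 0.252 -0.0601; 0.171 0.366 0.252 -0.0601; 0.171 0.366 0.252 -0.0601
tray ribs [(699, -37, 134.8, 30, 4, 87.0, 20, 295, 146), (639, -97, 128.8, 44, 15, 0.2, 84, 314, 167), (636, -43, 130.1, 42, 15, 0.5, 79, 296, 167), (588, -41, 129.0, 42, 15, 0.9, 85, 295, 184)] floor [(698, -36, 76.2, 28, 2, 88.6, 12, 293, 149), (684, -67, 76.6, 130, 20, 86.4, 103, 301, 155), (600, -67, 83.7, 133, 109, -2.1, 703, 305, 185)]
ribs
(539, 385, 48.7, 44, 18, -16.3, 79, 157, 199)
(476, 384, 48.1, 44, 18, -17.2, 79, 157, 219)
(473, 308, 47.9, 43, 16, 23.8, 75, 181, 221)
(449, 489, 44.9, 21, 16, -88.8, 40, 123, 227)
(409, 304, 48.2, 42, 16, 8.0, 78, 181, 241)
178 [(188, np.int64(700), np.int64(-47), np.int64(126)), (192, np.int64(699), np.int64(-27), np.int64(137))]
181 [(188, np.int64(701), np.int64(-47), np.int64(116)), (192, np.int64(701), np.int64(-24), np.int64
[... 2797 characters left out ...]
(2)), (192, np.int64(726), np.int64(-2), np.int64(2)), (196, np.int64(716), np.int64(3), np.int64(1)), (200, np.int64(714), np.int64(21), np.int64(12)), (204, np.int64(709), np.int64(34), np.int64(19)), (208, np.int64(696), np.int64(33), np.int64(11)), (212, np.int64(691), np.int64(45), np.int64(17))]
229 [(184, np.int64(750), np.int64(-4), np.int64(3)), (188, np.int64(741), np.int64(2), np.int64(3)), (192, np.int64(732), np.int64(9), np.int64(2)), (196, np.int64(724), np.int64(15), np.int64(2)), (200, np.int64(716), np.int64(24), np.int64(4)), (204, np.int64(714), np.int64(42), np.int64(16)), (208, np.int64(705), np.int64(46), np.int64(14)), (212, np.int64(694), np.int64(49), np.int64(11))]
```

View pics/s3.png

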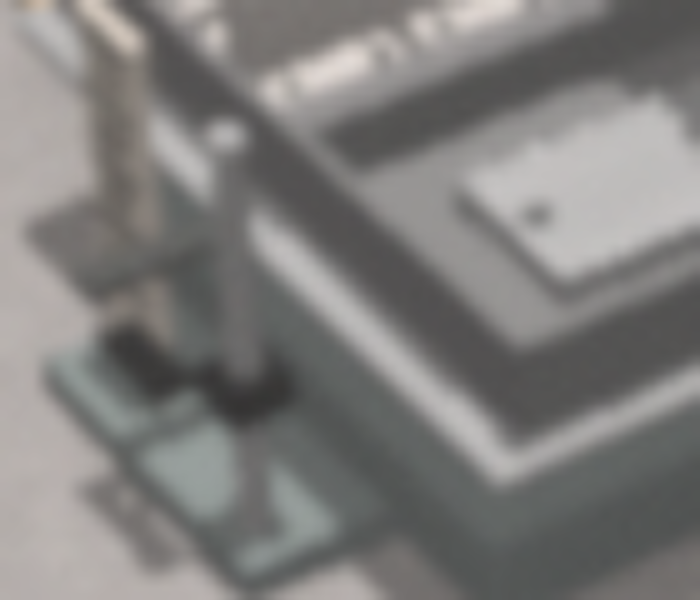

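The crop shows the pointer, the dark plate at (100,240) and about 78 mm, roughly 13 mm above the black mark collar and tab at about 65 mm. I add a fourth casting.

send_rows(rows="0.171 0.366 0.1 -0.062; 0.171 0.366 0.1 -0.062; 0.171 0.366 0.1 -0.062; 0.171 0.366 0.1 -0.062; 0.171 0.366 0.25 -0.062; 0.171 0.366 0.25 -0.062; 0.171 0.366 0.25 -0.062; 0.171 0.366 0.25 -0.062")

```text
clock: 50.08
tool_pos: [0.4724, 0.3091, 0.1617]
eef_rot: [-0.18, 0.984, 0.002, -0.01]
contact_force: [0.1, -0.9, 0.8]
opening: 0.452
finger_force: 0.0
```

```bash
python3 -c "
from h import *
st()
plan([(473,308,31,201,3,None)])"
```

```text
t 50.1 tcp [472.4 309.1 161.7] psi -159.2 tilt [-0.02   0.001] open 39.7 F [ 0.1 -0.9  0.8] ff 0.0 q [-0.03  1.04 -1.26  1.78  1.05  1.2   0.31]
jaw None | -0.002 -0.002 0.109 -0.0002; -0.004 -0.004 0.218 -0.0003; -0.007 -0.006 0.327 -0.0005; -0.009 -0.008 0.435 -0.0007; -0.009 -0.008 0.435 -0.0007; -0.009 -0.008 0.435 -0.0007; -0.009 -0.008 0.435 -0.0007
```

send_rows(rows="-0.009 -0.008 0.2 0; -0.009 -0.008 0.2 0; -0.009 -0.008 0.3 0; -0.009 -0.008 0.437 0; -0.009 -0.008 0.437 0; -0.009 -0.008 0.437 0; -0.009 -0.008 0.437 0")

```text
clock: 50.67
tool_pos: [0.4736, 0.3099, 0.0327]
eef_rot: [-0.18, 0.984, 0.004, -0.008]
contact_force: [0.9, -0.5, 0.3]
opening: 0.451
finger_force: 0.0
```

send_rows(rows="0 0 0 0; 0 0 0 0; 0 0 0 0; 0 0 0 0; 0 0 0 0; 0 0 0 0; 0 0 0 0", jaw=1)

```text
clock: 51.25
tool_pos: [0.4731, 0.3091, 0.0311]
eef_rot: [-0.181, 0.983, 0.002, -0.009]
contact_force: [0.3, -0.4, 7.2]
opening: 0.177
finger_force: 29.9
```

send_rows(rows="0 0 -0.1 0; 0 0 -0.2 0; 0 0 -0.45 0; 0 0 -0.45 0; 0 0 -0.65 0; 0 0 -0.65 0; 0 0 -0.65 0; 0 0 -0.65 0")

```text
clock: 51.92
tool_pos: [0.4767, 0.3083, 0.2253]
eef_rot: [-0.181, 0.983, 0.002, -0.009]
contact_force: [-1.1, 0.6, -3.1]
opening: 0.182
finger_force: 30.0
```

```bash
python3 -c "
from h import *
st()
plan([(545,130,222,190,0,None),(587,-95,222,178.5,3,None)])"
```

```text
t 51.9 tcp [476.7 308.3 225.3] psi -159.2 tilt [-0.018  0.001] open 16.0 F [-1.1  0.6 -3.1] ff 30.0 q [-0.01  0.96 -1.31  1.72  0.95  1.28  0.39]
jaw None | 0 -0.127 0.001 0.0060; -0.001 -0.255 0.003 0.0121; -0.001 -0.382 0.004 0.0181; -0.001 -0.509 0.005 0.0241; -0.001 -0.636 0.006 0.0301; 0.021 -0.762 0.006 0.0355; 0.044 -0.887 0.005 0.0408
jaw None | -0.010 -0.127 -0.001 0.0053; -0.020 -0.254 -0.001 0.0106; -0.029 -0.380 -0.002 0.0160; -0.039 -0.507 -0.002 0.0213; -0.039 -0.507 -0.002 0.0213; -0.039 -0.507 -0.002 0.0213; -0.039 -0.507 -0.002 0.0213
```

send_rows(rows="0 -0.51 0 0.024; 0 -0.51 0 0.024; 0 -0.51 0 0.024; 0 -0.51 0 0.024; 0.044 -0.89 0 0.041; 0.044 -0.89 0 0.041; 0.044 -0.89 0 0.041; 0.044 -0.89 0 0.041")

```text
clock: 52.58
tool_pos: [0.5599, 0.0446, 0.2188]
eef_rot: [-0.047, 0.999, -0.003, -0.013]
contact_force: [0.7, -0.9, -1.6]
opening: 0.178
finger_force: 30.0
```

send_rows(rows="-0.039 -0.507 0 0.021; -0.039 -0.507 0 0.021; -0.039 -0.507 0 0.021; -0.039 -0.507 0 0.021; -0.039 -0.507 0 0.021; -0.039 -0.507 0 0.021; -0.039 -0.507 0 0.021; -0.039 -0.507 0 0.021")

```text
clock: 53.25
tool_pos: [0.5863, -0.0939, 0.2217]
eef_rot: [0.011, 1.0, 0.001, -0.011]
contact_force: [0.2, 0.7, -0.0]
opening: 0.18
finger_force: 30.0
```

```bash
python3 -c "
from h import *
st()
plan([(587,-95,112,178.5,3,None)])"
```

```text
t 53.2 tcp [586.3 -93.9 221.7] psi 178.7 tilt [-0.021  0.002] open 15.8 F [ 0.2  0.7 -0. ] ff 30.0 q [ 0.69  0.98 -1.29  1.63  0.96  1.32  0.77]
jaw None | -0.003 -0.001 0.122 0.0002; -0.007 -0.003 0.244 0.0004; -0.010 -0.004 0.365 0.0007; -0.010 -0.004 0.365 0.0007; -0.010 -0.004 0.365 0.0007; -0.010 -0.004 0.365 0.0007
```

send_rows(rows="-0.009 -0.004 0.13 0; -0.009 -0.004 0.26 0; -0.009 -0.004 0.35 0; -0.009 -0.004 0.37 0; -0.009 -0.004 0.37 0; -0.009 -0.004 0.37 0; -0.009 -0.004 0.37 0")

```text
clock: 53.83
tool_pos: [0.5887, -0.0958, 0.1134]
eef_rot: [0.012, 1.0, 0.001, -0.008]
contact_force: [-0.1, -0.5, -0.5]
opening: 0.184
finger_force: 30.0
```

send_rows(rows="0 0 0 0; 0 0 0 0; 0 0 0 0; 0 0 0 0; 0 0 0 0", jaw=0.25)

```text
clock: 54.25
tool_pos: [0.5876, -0.0971, 0.1116]
eef_rot: [0.013, 1.0, 0.0, -0.01]
contact_force: [-0.1, -0.9, -0.2]
opening: 0.374
finger_force: 0.0
```

send_rows(rows="0 0 -0.1 0; 0 0 -0.2 0; 0 0 -0.4 0; 0 0 -0.4 0; 0.12 0.45 -0.4 0; 0.12 0.45 -0.4 0; 0.12 0.45 -0.4 0; 0.3 0.95 -0.4 0; 0.3 0.95 -0.4 0; 0.3 0.95 -0.4 0")

```text
clock: 55.08
tool_pos: [0.5214, 0.1449, 0.2329]
eef_rot: [0.013, 1.0, 0.0, -0.01]
contact_force: [0.4, 0.5, -0.5]
opening: 0.373
finger_force: 0.0
```

send_rows(rows="0 0 0 0; 0 0 0 0; 0 0 0 0; 0 0 0 0; 0 0 0 0; 0 0 0 0; 0 0 0 0; 0 0 0 0; 0 0 0 0; 0 0 0 0")

```text
clock: 55.92
tool_pos: [0.5223, 0.1433, 0.2328]
eef_rot: [0.013, 1.0, 0.0, -0.01]
contact_force: [1.1, -0.1, 0.1]
opening: 0.373
finger_force: 0.0
```

```bash
python3 -c "
from h import *
st()
p,d,c=snap('top');P=cloud(d,c)
print('tray ribs',rect(P,box(P,.5,.7,-.14,.0,.11,.13)),'floor',rect(P,box(P,.49,.7,-.14,0.12,.066,.08)))
print('ribs',*rect(P,box(P,.3,.7,.1,.5,.038,.07)),sep='\n')
D=[];I=[]
for k in range(6):
    p,d,c=snap('scene');D.append(d);I.append(p)
d=np.median(D,0);p=np.mean(I,0).astype(np.uint8);P=cloud(d,c);np.savez('sc4.npz',p=p,d=d)
save('s4.png',p[178:232,180:240],10)
"
```

```text
t 55.9 tcp [522.3 143.3 232.8] psi 178.5 tilt [-0.02   0.001] open 32.8 F [ 1.1 -0.1  0.1] ff 0.0 q [ 0.31  0.9  -1.28  1.78  0.91  1.22  0.3 ]
tray ribs [(637, -41, 119.9, 42, 15, -0.8, 76, 295, 168), (638, -97, 120.6, 43, 16, -0.0, 88, 314, 167), (587, -42, 120.9, 44, 16, 0.5, 84, 295, 184), (590, -96, 120.6, 43, 16, -4.5, 81, 313, 184)] floor [(683, 99, 68.9, 35, 6, -82.7, 21, 248, 154), (679, -25, 68.4, 71, 7, 88.7, 41, 288, 156), (677, -120, 68.9, 19, 4, -87.5, 12, 320, 157), (619, 56, 74.7, 109, 102, 88.3, 668, 264, 170), (600, -67, 75.0, 133, 109, -1.7, 457, 302, 186)]
ribs
(539, 384, 48.7, 43, 16, -17.1, 78, 157, 199)
(476, 383, 47.6, 43, 16, -15.9, 77, 157, 219)
(449, 489, 44.9, 22, 16, -89.8, 39, 123, 227)
(409, 305, 47.8, 42, 17, 6.8, 76, 181, 241)
```

View pics/s4.png

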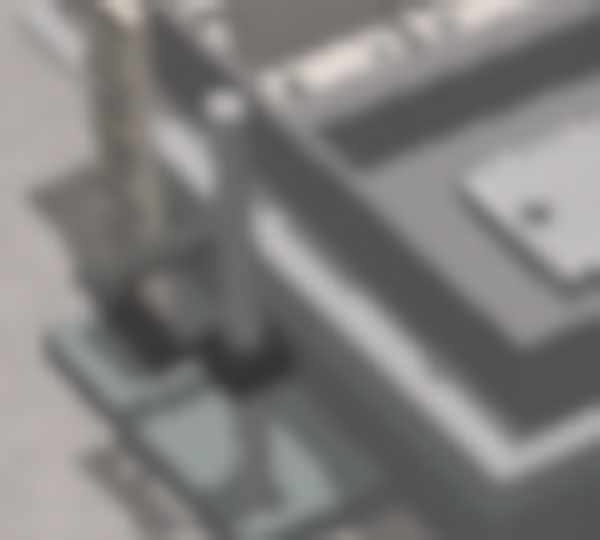

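The crop shows the pointer plate at (120,230) still slightly above the black mark tab at (145,320). I measure both heights from the averaged depth.

```bash
python3 -c "
from h import *
for f in ('sc4.npz',):
    z=np.load(f);c=eyes.calibration('scene');P=cloud(z['d'],c)*1000;g=cv2.cvtColor(z['p'],cv2.COLOR_RGB2GRAY)
    for v in range(194,216):
        print(v,' '.join('%d:%d,%d,%d/%d'%(u,*P[v,u],g[v,u]) if 684<P[v,u,0]<760 and abs(P[v,u,1])<70 and P[v,u,2]>30 else '%d:-'%u for u in range(182,211,2)))
"
```

```text
194 182:- 184:- 186:- 188:- 190:699,-45,73/112 192:700,-32,81/101 194:700,-21,87/124 196:- 198:- 200:- 202:709,36,127/112 204:704,37,126/97 206:- 208:- 210:-
195 182:- 184:- 186:- 188:- 190:699,-44,70/106 192:701,-30,79/104 194:699,-22,83/126 196:- 198:- 200:- 202:709,36,124/113 204:704,37,122/100 206:- 208:- 210:-
196 182:- 184:- 186:- 188:- 190:700,-45,66/103 192:700,-33,73/108 194:700,-22,80/129 196:- 198:- 200:- 202:709,36,121/112 204:705,38,120/104 206:- 208:- 210:-
197 182:- 184:- 186:- 188:- 190:699,-46,62/110 192:700,-34,69/106 194:699,-23,76/128 196:- 198:- 200:- 202:709,36,118/110 204:704,37,116/108 206:- 208:- 210:-
198 182:- 184:- 186:- 188:- 190:699,-48,57/115 192:700,-33,66/102 194:701,-21,74/122 196:- 198:- 200:- 202:709,35,114/107 204:705,39,115/112 206:- 208:- 210:-
199 182:- 184:- 186:- 188:- 190:700,-46,55/111 192:700,-35,62/103 194:700,-23,69/116 196:- 198:- 200:686,-16,67/102 202:709,35,110/105 204:705,38,110/115 206:- 208:- 210:-
200 182:- 184:- 186:- 188:- 190:700,-47,51/109 192:700,-34,59/101 194:700,-23,66/117 196:696,-19,67/109 198:692,-16,66/98 200:688,-12,
[... 1973 characters left out ...]
06:701,36,68/77 208:696,38,67/74 210:-
212 182:- 184:- 186:- 188:- 190:- 192:- 194:725,15,62/59 196:722,22,66/58 198:718,24,65/72 200:715,30,68/60 202:712,34,68/70 204:707,37,68/89 206:703,40,68/68 208:698,42,67/65 210:-
213 182:- 184:- 186:- 188:- 190:- 192:- 194:727,19,63/64 196:724,24,64/58 198:718,24,61/72 200:716,30,65/62 202:713,36,67/60 204:710,41,69/70 206:704,41,66/59 208:699,42,64/58 210:-
214 182:- 184:- 186:- 188:- 190:- 192:- 194:- 196:724,24,61/72 198:- 200:716,30,61/76 202:715,38,66/55 204:711,43,67/57 206:704,41,63/54 208:699,42,61/57 210:-
215 182:- 184:- 186:- 188:- 190:- 192:- 194:- 196:- 198:- 200:- 202:715,39,64/55 204:712,43,64/53 206:705,43,61/54 208:700,43,58/66 210:-
```

The pointer top is at about 67.4 mm and the mark tab top at about 64.1 mm, so the pointer is about 3.3 mm high. A fifth casting would leave it about 6 mm low, so four is the nearest. I do one last check before handing in.

```bash
python3 -c "
from h import *
p,d,c=snap('top');P=cloud(d,c);save('t3.png',p[130:280,110:440],2.4)
print('weight',rect(P,box(P,.38,.47,-.06,.04,.02,.07)))
print('plate',rect(P,box(P,.5,.7,0.01,.11,.079,.09)),'pan',rect(P,box(P,.4,.7,-.14,.14,.0635,.0715)))
"
```

```text
weight [(412, -9, 39.1, 34, 12, 70.6, 35, 282, 242)]
plate [(604, 54, 84.5, 65, 52, 1.0, 306, 263, 178)] pan [(687, -10, 69.1, 26, 13, -38.3, 24, 284, 153), (683, 85, 67.5, 31, 4, -88.2, 18, 254, 154), (680, 29, 68.2, 43, 4, -89.2, 26, 272, 155), (678, -30, 67.5, 31, 4, -88.1, 17, 290, 156), (678, -75, 67.6, 53, 7, -89.5, 32, 305, 156)]
```

View pics/t3.png

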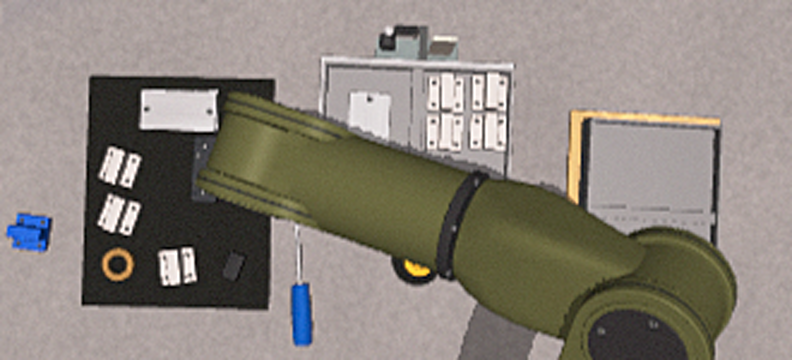

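The arm hides part of the weight, so I move clear and check it numerically.

send_rows(rows="-0.2 0.6 -0.3 0; -0.2 0.6 -0.3 0; -0.2 0.6 -0.3 0; -0.2 0.6 -0.3 0; -0.2 0.6 -0.3 0; -0.2 0.6 -0.3 0; -0.2 0.6 -0.3 0; -0.2 0.6 -0.3 0")

```text
clock: 56.98
tool_pos: [0.5883, 0.3214, 0.3211]
eef_rot: [0.013, 1.0, -0.0, -0.01]
contact_force: [-0.5, -0.5, -0.1]
opening: 0.374
finger_force: 0.0
```

```bash
python3 -c "
from h import *
st()
p,d,c=snap('top');P=cloud(d,c);hsv=cv2.cvtColor(p,cv2.COLOR_RGB2HSV)
br=(hsv[...,0]>10)&(hsv[...,0]<30)&(hsv[...,1]>130)
print('weight',rect(P,br&box(P,.36,.5,-.1,.08,.02,.07)))
print('pad',rect(P,(hsv[...,2]<50)&box(P,.36,.48,-.1,.1,-.01,.02)))
print('plate',rect(P,box(P,.5,.7,0.01,.11,.079,.09)),'tray ribs',rect(P,box(P,.5,.7,-.14,.0,.11,.13)))
"
```

```text
t 57.0 tcp [588.3 321.4 321.1] psi 178.6 tilt [-0.02  -0.001] open 32.9 F [-0.5 -0.5 -0.1] ff 0.0 q [-0.07  0.92 -1.24  1.25  0.83  1.52  0.36]
weight []
pad []
plate [(595, 56, 84.7, 91, 55, -4.3, 387, 263, 180)] tray ribs [(637, -41, 120.1, 43, 15, 0.9, 77, 295, 168), (638, -98, 121.1, 42, 16, 1.1, 87, 314, 167), (587, -41, 121.1, 44, 15, 0.2, 86, 295, 184), (590, -97, 120.4, 43, 16, -3.7, 81, 313, 184)]
```

```bash
python3 -c "
from h import *
p,d,c=snap('wrist');f=192/np.tan(np.radians(c['fov_y'])/2);T=np.array(c['world_from_camera'])
hsv=cv2.cvtColor(p,cv2.COLOR_RGB2HSV)
br=((hsv[...,0]>10)&(hsv[...,0]<30)&(hsv[...,1]>130)).astype(np.uint8)
v,u=np.indices(br.shape);x=u-c['cx'];y=v-c['cy'];r=np.hypot(x,y)+1e-9;t=r/f
ray=np.stack([x/r*np.sin(t),y/r*np.sin(t),np.cos(t)],-1)@T[:3,:3].T
for z,m in ((.04,br),):
    W=(T[:3,3]+ray*((z-T[2,3])/ray[...,2:]))*1000
    n,l,s,ce=cv2.connectedComponentsWithStats(m)
    for i in range(1,n):
        if s[i,4]>15: q=W[l==i]; print(s[i],q.mean(0).round(),q.min(0).round(),q.max(0).round())
k=(hsv[...,2]<60).astype(np.uint8); W=(T[:3,3]+ray*((.003-T[2,3])/ray[...,2:]))*1000
q=(k>0)&(abs(W[...,0]-425)<60)&(abs(W[...,1]+13)<60)&(ray[...,2]<-.1); print('pad',q.sum(),W[q].mean(0) if q.any() else '',W[q].min(0) if q.any() else '',W[q].max(0) if q.any() else '')
"
```

```text
[288  40  18  14  60] [409. 385.  40.] [403. 370.  40.] [423. 395.  40.]
[282  47  26  16  62] [431. 374.  40.] [414. 361.  40.] [437. 397.  40.]
[ 47  70  29  23 525] [428.   1.  40.] [407. -32.  40.] [449.  31.  40.]
[418 223   7  10  45] [696. 601.  40.] [688. 596.  40.] [705. 607.  40.]
[163 267  17  53 480] [808. 162.  40.] [753. 145.  40.] [866. 185.  40.]
[333 267  17  53 488] [814. 467.  40.] [759. 445.  40.] [873. 482.  40.]
[209 310   9   3  16] [843. 236.  40.] [841. 230.  40.] [845. 244.  40.]
[304 310   9   4  33] [849. 406.  40.] [845. 399.  40.] [853. 414.  40.]
[ 126  320  301   23 1682] [913. 402.  40.] [898.  49.  40.] [928. 670.  40.]
pad 343 [426.07981023   0.72155472   3.        ] [392.61541514 -35.2137678    3.        ] [456.17478557  21.17812465   3.        ]
```

The wrist view confirms the weight. Its width spans x = 407–449 mm with its far top edge at y = -32 mm, on a pad spanning x = 393–456 mm, so it is upright and centred. I hand the job in.

```bash
python3 -c "
from h import *
print(finish_job())"
```

```text
the job is handed in; nothing more can be done
None
```

The job is handed in: the weight is upright on its pad, the tray is centred on the pan, the plate is flat in the tray, and four castings leave the pointer about 3 mm above the mark (a fifth would put it about 6 mm below).

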